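# Set washed bamboo boards to dry on upturned bowls and start the fan dryer

### The arm

A 6-joint arm with a two-finger parallel gripper is mounted at the origin on the work surface. World frame = base frame: x ahead of the robot, y to its left, z up, the work surface at z = 0. Lengths are in mm, angles in rad, forces in N, time in s.
With the tool pointing down it reaches from about 350 to 975 mm from the base axis. Payload 7.1 kg.
Tool frame: the origin (TCP) lies midway between the tips of the shut fingers; the grasp point (between the pads) lies 19 mm behind it; z points along the fingers, y is the line along which they close (so a half turn about z gives the same grasp; the last joint's range is limited). The gripper opens to 88 mm and grips with 3 to 60 N. Pads are 20 mm wide; open, the fingers measure 115 mm over their backs; the gripper's body (75 mm by 178 mm) begins 61 mm behind the grasp point.
Start: joints at [-1.24, 0.423, 1.63, -0, 1.089, -0.019], TCP at [214.21, -587.127, 222.675] pointing down, gripper open.
Joint ranges: [-3, 3], [-0.9, 2.11], [0.09, 2.58], [-1.31, 4.45], [0.11, 2.69], [-2.54, 2.54]. Speed limits (rad/s): [2.39, 2.39, 3.01, 3.14, 3.14, 3.14].

### API

Orientations are given as a rotation vector (axis times angle).
In Python, from workcell import ctrl gives the robot as it stands. The module is installed in compiled form; this text tells all that it offers.
- The arm moves only by the tool apply_moves, never from a script. Its argument "targets" is a list of rows, each a list of 3 entries, a list of its own where there are three numbers: the opening, from -1 (shut) to 1 (fully open), then the shift along the tool's x, y, z normalised to -1 to 1, where 1 is 5 cm, then the turn, a rotation vector about the tool's x, y, z normalised to -1 to 1, where 1 is 90 degrees. In form: [[jaw, [x, y, z], [wx, wy, wz]], ...]. A call has 1 to 8 rows; each row shifts and turns the commanded pose from where the row before left it, along the tool's axes as they then stand; what a row does not reach is not made up. A row lasts 1/8 s, in which the tool goes at most 62.5 mm and 10.7 degrees, less where a joint would pass 70% of its speed; a pose out of reach is approached as far as the arm can. A call with a number of a shift or a turn outside -1 to 1 is refused whole. A call with a gripper value outside its range is refused whole. The fingers move at their own pace and stop on an object; the grip force is fixed at half the most. Time passes only in rows, so rows that do not move let the fingers close. It gives the time, the measured TCP pose, the force, the opening and the grip force at its end, in the units of the state.
- ctrl.get_obs(): the state, without advancing time (a new reading comes with each control period).
- ctrl.get_image(name): name is "scene" or "top" or "wrist"; returns a dict with "pixels" (480x640x3 uint8, blue, green, red), "camera_matrix" (3x3 intrinsics, pixels), "view" (4x4, takes a point from world to camera coordinates); the wrist camera has in their place "hand_eye" (4x4, takes a point from camera to tool coordinates, whose origin is the TCP and whose axes are the flange's). Camera axes: x right, y down, z forward; pixel columns grow to the right and rows downward; lengths in mm; the calibration is good to about 2 mm. The wrist camera is an equidistant fisheye: a pixel r from the principal point sees the ray r / f radians off the axis. A picture is of the moment at which its call begins: read the wrist's pose just before it. There is no depth.
- ctrl.close_job(): hands the job in; it is judged then, once.
Trained networks look in the newest picture that a camera, given by its name, has taken for a name from the list of things; names that differ only in an ending like _2 or _b are one class to them, and where a whole thing is asked for, a point or a joint stands for the part that bears it (a point fixed in the world has none). Each returns a list of dicts, best first, with "score" (0 to 1); they miss things now and then, are a little off and sometimes report something else, mostly with a low value. They report only what shows in the picture. A call takes as long as a camera call. They do not tell look-alikes from the thing itself.
- ctrl.masks_of(label, camera): "region" (480x640 bool, what is visible of it) and "bbox" ([left, top, right, bottom] in pixels, round what is visible of it).
- ctrl.pinpoint(label, camera): "xy" ([column, row] in pixels: a listed point, or the origin of a listed thing).
The state is a dict: "t": time; "qpos": joint angles; "qvel": joint speeds; "joint_torque": joint torques, N m; "ee_pos": TCP position; "orientation": TCP orientation; "ft_force": force on the tool from outside, world axes, zero at the start; "moment": the same for the moment, N m; "width": finger opening in mm; "grasp_force": force on a finger pad.
Only numpy, scipy, OpenCV 4.12 (cv2) and the standard library are available. Lean on these libraries where they do the work, as an engineer would, in place of code of your own. Each camera call takes 0.05 s, during which the arm holds its last target. There are 200 camera calls.

### The job

Set the washed bamboo boards to dry: take every bamboo board out of the grey crate and balance each one level (either face up) and centred on the crown of its own upturned bowl, leaving the blue plastic board in the crate. When all of them are balanced, press the fan dryer's timer knob well down and, holding it down, turn it clockwise to the green dot, then let it spring up. Leave the jar and the mug where they stand.

Things in the scene. Friction and masses are not known exactly. Their poses are not given: they have to be found in the camera images.
- board1: bamboo serving board (pale wood, fine grooves, dark hanging hole), 120 x 50 x 16 mm, 70 g; origin at the middle of the board (8 mm above its underside), x along its length, y across its width, z out of its grooved face, which starts uppermost. Starts flat in the crate; may be absent
- board2: bamboo serving board (pale wood, fine grooves, dark hanging hole), 120 x 50 x 16 mm, 70 g; origin at the middle of the board (8 mm above its underside), x along its length, y across its width, z out of its grooved face, which starts uppermost. Starts flat in the crate; may be absent
- board3: bamboo serving board (pale wood, fine grooves, dark hanging hole), 120 x 50 x 16 mm, 70 g; origin at the middle of the board (8 mm above its underside), x along its length, y across its width, z out of its grooved face, which starts uppermost. Starts flat in the crate; may be absent
- board4: bamboo serving board (pale wood, fine grooves, dark hanging hole), 120 x 50 x 16 mm, 70 g; origin at the middle of the board (8 mm above its underside), x along its length, y across its width, z out of its grooved face, which starts uppermost. Starts flat in the crate; may be absent
- blue_board: blue plastic board of the same shape and size as the bamboo ones, flat in the crate; it must stay in the crate. Origin at its middle, x along its length
- crate: grey open plastic crate, fixed, 290 (x) x 340 (y) x 42 mm high, walls and floor about 6 mm; origin at the centre of its underside. It also holds a wooden spoon and a red plastic roller, which lie in its -x, +y corner
- bowl_steel_crown (a point): crown of the round-bottomed stainless steel bowl standing upside down on the counter (loose, 350 g, 129 mm across the rim, smooth dome 58 mm high): this point is the top of the dome, z up
- bowl_white_crown (a point): crown of the round-bottomed white bowl standing upside down on the counter (loose, 350 g, 129 mm across the rim, smooth dome 50 mm high): this point is the top of the dome, z up
- bowl_green_crown (a point): crown of the round-bottomed green enamel bowl standing upside down on the counter (loose, 350 g, 129 mm across the rim, smooth dome 66 mm high): this point is the top of the dome, z up
- bowl_yellow_crown (a point): crown of the round-bottomed yellow enamel bowl standing upside down on the counter (loose, 350 g, 129 mm across the rim, smooth dome 54 mm high): this point is the top of the dome, z up
- timer (a joint): turn of the black timer knob on the white console of the fan dryer, rad: 0 with the pointer at the red dot (off), growing clockwise seen from above, stop at 1.8; at 1.2 the pointer is at the green dot. Friction keeps it where it is left; it must be held down while it is turned
- timer_press (a joint): how far the knob is pressed down, m: 0 up, 0.007 fully down (about 6 N, sprung). It counts as held down at 4 mm or more, and springs up when let go
- timer_grip (a point): point on the knob's vertical axis at which to take it: middle of the gripping bar, 7 mm below its top and 23 mm above the knob's disc (68 mm dia). The bar is 60 mm long along this frame's x, 14 mm thick along y, 30 mm tall; the white pointer is at the +x end. Grip point about 92 mm above the counter. The frame turns with the knob
- set_mark (a point): green dot on the console top, 47 mm from the knob's axis: where the pointer must be set. The dryer is fixed; its console is 140 x 130 x 50 mm and its round fan (190 mm dia, up to 250 mm high) stands 200 mm to the console's right (-y)
- jar: glass jar, 80 mm dia, 120 mm high, a bystander beyond the bowls to be left alone, origin at the centre of its underside
- mug: blue mug, 80 mm dia, 90 mm high, a bystander beyond the bowls to be left alone, origin at the centre of its underside
Mind the look-alikes: they are no part of the job. What is shaped like the board3 but red is not meant.

How it is judged (in metres and radians):
On the way, in this order (a step that is already met when the one before it is completed fails the run):
1. every bamboo board rests balanced and released on the crown of a bowl ((angle between board1's own z axis and vertical below 0.2 rad or angle between board1's own z axis and vertical above 2.94 rad) and linear speed of each of board1, board2, board3, board4 below 0.04 m/s and contact force between each of board1, board2, board3, board4 and the fingers below 0.05 N and ((horizontal distance between board1 and bowl_steel_crown below 0.02 m and z of board1 in the frame of bowl_steel_crown between 0.001 and 0.016 m and contact force between board1 and bowl_steel above 0.1 N) or (horizontal distance between board1 and bowl_white_crown below 0.02 m and z of board1 in the frame of bowl_white_crown between 0.001 and 0.016 m and contact force between board1 and bowl_white above 0.1 N) or (horizontal distance between board1 and bowl_green_crown below 0.02 m and z of board1 in the frame of bowl_green_crown between 0.001 and 0.016 m and contact force between board1 and bowl_green above 0.1 N) or (horizontal distance between board1 and bowl_yellow_crown below 0.02 m and z of board1 in the frame of bowl_yellow_crown between 0.001 and 0.016 m and contact force between board1 and bowl_yellow above 0.1 N)) and (angle between board2's own z axis and vertical below 0.2 rad or angle between board2's own z axis and vertical above 2.94 rad) and ((horizontal distance between board2 and bowl_steel_crown below 0.02 m and z of board2 in the frame of bowl_steel_crown between 0.001 and 0.016 m and contact force between board2 and bowl_steel above 0.1 N) or (horizontal distance between board2 and bowl_white_crown below 0.02 m and z of board2 in the frame of bowl_white_crown between 0.001 and 0.016 m and contact force between board2 and bowl_white above 0.1 N) or (horizontal distance between board2 and bowl_green_crown below 0.02 m and z of board2 in the frame of bowl_green_crown between 0.001 and 0.016 m and contact force between board2 and bowl_green above 0.1 N) or (horizontal distance between board2 and bowl_yellow_crown below 0.02 m and z of board2 in the frame of bowl_yellow_crown between 0.001 and 0.016 m and contact force between board2 and bowl_yellow above 0.1 N)) and (angle between board3's own z axis and vertical below 0.2 rad or angle between board3's own z axis and vertical above 2.94 rad) and ((horizontal distance between board3 and bowl_steel_crown below 0.02 m and z of board3 in the frame of bowl_steel_crown between 0.001 and 0.016 m and contact force between board3 and bowl_steel above 0.1 N) or (horizontal distance between board3 and bowl_white_crown below 0.02 m and z of board3 in the frame of bowl_white_crown between 0.001 and 0.016 m and contact force between board3 and bowl_white above 0.1 N) or (horizontal distance between board3 and bowl_green_crown below 0.02 m and z of board3 in the frame of bowl_green_crown between 0.001 and 0.016 m and contact force between board3 and bowl_green above 0.1 N) or (horizontal distance between board3 and bowl_yellow_crown below 0.02 m and z of board3 in the frame of bowl_yellow_crown between 0.001 and 0.016 m and contact force between board3 and bowl_yellow above 0.1 N)) and (angle between board4's own z axis and vertical below 0.2 rad or angle between board4's own z axis and vertical above 2.94 rad) and ((horizontal distance between board4 and bowl_steel_crown below 0.02 m and z of board4 in the frame of bowl_steel_crown between 0.001 and 0.016 m and contact force between board4 and bowl_steel above 0.1 N) or (horizontal distance between board4 and bowl_white_crown below 0.02 m and z of board4 in the frame of bowl_white_crown between 0.001 and 0.016 m and contact force between board4 and bowl_white above 0.1 N) or (horizontal distance between board4 and bowl_green_crown below 0.02 m and z of board4 in the frame of bowl_green_crown between 0.001 and 0.016 m and contact force between board4 and bowl_green above 0.1 N) or (horizontal distance between board4 and bowl_yellow_crown below 0.02 m and z of board4 in the frame of bowl_yellow_crown between 0.001 and 0.016 m and contact force between board4 and bowl_yellow above 0.1 N))), for 0.4 s.
2. the timer knob is pressed down with the pointer still near the red dot (value of joint timer_press above 0.003 m and value of joint timer between -0.1 and 0.2 rad), for 0.02 s.
3. it is still held down on the way to the green dot (value of joint timer_press above 0.003 m and value of joint timer between 0.45 and 0.85 rad), for 0.02 s.
4. it is still held down at the green dot (value of joint timer_press above 0.003 m and value of joint timer between 1.05 and 1.35 rad), for 0.02 s.
5. the timer pointer is at the green dot and the knob has sprung up (value of joint timer between 1.05 and 1.35 rad and value of joint timer_press below 0.002 m), for 0.2 s.
At the end, for the whole second after the job is handed in: Each bamboo board present lies at rest on a bowl of its own: centre within 20 mm of the crown, tilted less than 0.2 rad (either face up), its middle 1 to 16 mm above the crown, not held. Timer at 1.05 to 1.35 rad (green dot), knob up (pressed less than 2 mm). Blue board still in the crate (all of step 1 and all of step 5 and x of blue_board in the frame of crate between -0.14 and 0.14 m and y of blue_board in the frame of crate between -0.165 and 0.165 m and height (world z) of blue_board below 0.045 m); the robot touches nothing.
It fails at once if the glass jar is moved more than 40 mm (distance of jar from where it was at the start of the episode above 0.04 m).
It fails at once if the blue mug is moved more than 40 mm (distance of mug from where it was at the start of the episode above 0.04 m).
Of board1, board2, board3, board4 only 3 to 4 are there at a start; the rules pass over those that are not, and their reading is None.
At some moment in a run one of bowl_steel, bowl_white, bowl_green, bowl_yellow may be knocked a few centimetres aside while the robot is not near it.
Once in a run the grip may slacken for a moment while it holds something.
It also fails if it takes over 210 s, if anything falls off the work surface, if the arm or the gripper's body presses on something with over 40 N, if the wrist force passes 120 N, or if a joint passes its speed limit or range.

## Working session

There is one attempt and no reset: what is moved stays moved. The work goes in short steps, Python scripts to look and compute and a tool call to move; the robot and the scene stay as the last step left them, time stands still between calls to the robot, and variables do not carry over. Pictures are saved under pics/ and viewed, at most 14 in all, crops included, and the job is handed in when it is done.

Besides the shell and the picture viewer there is one more tool, called after "Request:" as a command line: name --argument value ..., lists and objects as JSON in quotes. apply_moves: Moves the arm, as the interface text tells. Scaled input: -1 to 1 covers 5 cm each way for a shift and 90 degrees each way for a turn. Its arguments: {"type":"object","properties":{"targets":{"type":"array"}},"required":["targets"]}

```bash
mkdir -p pics
python3 - <<'E'
from workcell import ctrl
import cv2
for n in ("scene","top"):
    im=ctrl.get_image(n); cv2.imwrite(f"pics/{n}0.png",im["pixels"])
    print(n,im["camera_matrix"].tolist(),im["view"].round(4).tolist())
print(ctrl.get_obs())
im=ctrl.get_image("wrist");print(im["camera_matrix"],im["hand_eye"])
E
```

```text
scene [[463.3180229655097, 0.0, 320.3727183242001], [0.0, 463.3180229655097, 248.22837905019833], [0.0, 0.0, 1.0]] [[-0.7318, 0.6815, 0.0127, 386.7391], [0.4347, 0.481, -0.7613, -158.1154], [-0.5249, -0.5516, -0.6482, 1233.7997], [0.0, 0.0, 0.0, 1.0]]
top [[612.9427904874344, 0.0, 316.8875413005054], [0.0, 612.9427904874344, 234.76910124836192], [0.0, 0.0, 1.0]] [[0.0034, -0.9998, 0.0194, -39.7854], [-0.997, -0.0049, -0.0768, 484.5651], [0.0769, -0.019, -0.9969, 1287.1451], [0.0, 0.0, 0.0, 1.0]]
{'t': 0.1, 'qpos': array([-1.24001037e+00,  4.23747115e-01,  1.63060822e+00, -5.02089231e-06,
        1.08858357e+00, -1.90113722e-02]), 'qvel': array([-0.00112983, -0.00081526, -0.00255713, -0.00080606, -0.00078752,
        0.00097065]), 'joint_torque': array([-4.50917414e-04, -5.45614672e+01, -2.74324751e+01,  6.44835108e-02,
        1.88023987e-02, -4.91684466e-05]), 'ee_pos': array([ 214.04697568, -586.67560013,  221.99233397]), 'orientation': array([-3.09235546e+00, -5.46435658e-01,  3.35078647e-04]), 'ft_force': array([-0.20898412, -0.5986118 , -0.22701935]), 'moment': array([ 0.00843382,  0.00331917, -0.03960265]), 'grasp_force': 0.0, 'width': 87.95961687862439}
[[371.64829954   0.         315.74773156]
 [  0.         371.64829954 236.51012555]
 [  0.           0.           1.        ]] [[ 4.06637514e-04 -9.61978876e-01 -2.73123557e-01  7.44242390e+01]
 [ 9.99999676e-01  2.01515309e-04  7.79075648e-04 -5.57436726e-01]
 [-6.94415738e-04 -2.73123785e-01  9.61978646e-01 -1.62148446e+02]
 [ 0.00000000e+00  0.00000000e+00  0.00000000e+00  1.00000000e+00]]
```

View pics/top0.png

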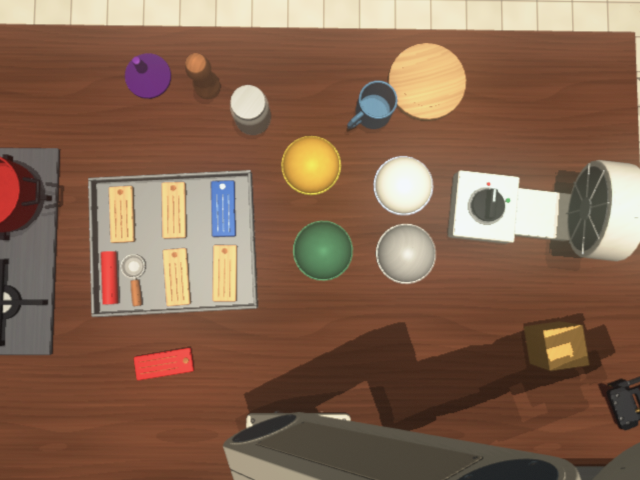

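View pics/scene0.png

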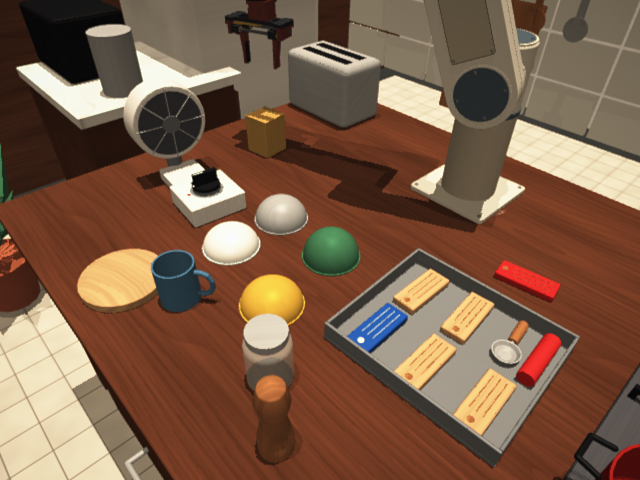

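The top view shows four bamboo boards at about (121,214), (174,210), (176,277) and (225,273). The blue board is at (223,208). The bowls are at yellow (311,165), white (403,185), green (323,250) and steel (406,253), and the knob is at (487,206). The red look-alike lies outside the crate at (164,364). The scene view agrees with this.

```bash
cat > h.py <<'E'
from workcell import ctrl
import cv2, numpy as np
from scipy.spatial.transform import Rotation as R
def P(im): return im["camera_matrix"]@im["view"][:3]
def proj(im,p):
    q=P(im)@np.append(p,1); return q[:2]/q[2]
def tri(a,pa,b,pb):
    q=cv2.triangulatePoints(P(a),P(b),np.float64(pa).reshape(2,1),np.float64(pb).reshape(2,1))[:,0]; q=q[:3]/q[3]
    return q, max(np.linalg.norm(proj(a,q)-pa),np.linalg.norm(proj(b,q)-pb))
def onplane(im,xy,z):
    V=im["view"]; Rm,t=V[:3,:3],V[:3,3]; c=-Rm.T@t
    d=Rm.T@np.linalg.inv(im["camera_matrix"])@np.array([*xy,1.]); return c+d*(z-c[2])/d[2]
def crown(im,label,h,mask=None):
    "bowl position by fitting the mask's centre: rim ellipse centre is hard, so pinpoint on the plane of the crown"
    r=ctrl.pinpoint(label,"top"); return onplane(im,r[0]["xy"],h),r[0]["score"]
E
python3 - <<'E'
from h import *
T=ctrl.get_image("top");S=ctrl.get_image("scene")
np.set_printoptions(precision=1,suppress=True)
t=[r for r in ctrl.pinpoint("board1","top")]; s=ctrl.pinpoint("board1","scene")
for r in t:
    best=min(((*tri(T,r["xy"],S,q["xy"]),q) for q in s),key=lambda v:v[1])
    print("b",np.array(r["xy"]),round(r["score"],2),best[0],round(best[1],1),"plane14",onplane(T,r["xy"],14)[:2])
for m in ctrl.masks_of("board1","top"):
    if m["score"]<.3: continue
    pts=np.argwhere(m["region"])[:,::-1].astype(np.float32)
    w=np.float32([onplane(T,p,22)[:2] for p in pts]); print("mask",round(m["score"],2),cv2.minAreaRect(w))
for l in ["blue_board","bowl_steel_crown","bowl_white_crown","bowl_green_crown","bowl_yellow_crown","timer_grip","set_mark","crate","jar","mug"]:
    a=ctrl.pinpoint(l,"top");b=ctrl.pinpoint(l,"scene")
    if a and b:
        q,e=tri(T,a[0]["xy"],S,b[0]["xy"]); print(l,np.array(a[0]["xy"]),round(a[0]["score"],2),round(b[0]["score"],2),q,round(e,1))
    else: print(l,a,b)
E
```

```text
b [173.3 212.4] 0.93 [532.9 268.9   9.2] 1.4 plane14 [531.5 269. ]
b [164.9 360.4] 0.9 [217.2 284.6   8. ] 3.0 plane14 [219.4 279.9]
b [123.6 213.7] 0.79 [527.9 377.1   9.5] 1.7 plane14 [528.1 374.4]
b [177.  278.2] 0.68 [391.6 257.8  14. ] 0.4 plane14 [391.4 258.2]
b [224.2 276. ] 0.56 [398.2 157.6   2.7] 2.6 plane14 [396.4 158.6]
b [177.1 243.8] 0.16 [476.6 262.9 -51.4] 12.1 plane14 [464.4 259.5]
mask 0.83 ((404.9275817871094, 157.85089111328125), (118.00358581542969, 54.79949951171875), 0.2655424177646637)
mask 0.81 ((215.34030151367188, 280.7640380859375), (53.57027053833008, 123.64067077636719), 9.507805824279785)
mask 0.73 ((395.463623046875, 258.81744384765625), (119.87708282470703, 51.67860794067383), 5.501830101013184)
mask 0.59 ((527.4310913085938, 376.0943603515625), (120.6036605834961, 54.59395980834961), 3.505582094192505)
mask 0.59 ((535.9006958007812, 267.0262145996094), (120.26136016845703, 52.994197845458984), 1.133217453956604)
blue_board [226.1 273.1] 0.33 0.86 [ 427.8  149.  -111. ] 24.4
bowl_steel_crown [412.1 255.1] 0.86 0.75 [ 440.3 -233.8   58.7] 0.2
bowl_white_crown [403.1 180.3] 0.71 0.71 [ 607.5 -216.9  169.4] 25.9
bowl_green_crown [373.7 111.3] 0.75 0.98 [665.6 -58.2 252.3] 102.2
bowl_yellow_crown [312.8 160.1] 0.83 0.6 [637.1 -25.6  49.7] 3.3
timer_grip [492.8 203.8] 0.63 0.57 [ 542.7 -394.5   82.4] 2.2
set_mark [507.1 196.5] 0.78 0.84 [ 564.3 -437.2   47. ] 1.0
crate [177.7 243.7] 0.69 0.97 [464.5 262.9  -0.8] 1.8
jar [251.6 114.5] 0.69 0.65 [748.3 107.1   0.3] 2.0
mug [371.9 110.8] 0.97 0.88 [ 759.8 -157.9    0.5] 0.4
```

```bash
cat >> h.py <<'E'
from scipy.optimize import least_squares
def hullmom(im,pts):
    h=cv2.convexHull(np.float32([proj(im,p) for p in pts])); m=cv2.moments(h)
    return np.array([m["m10"]/m["m00"],m["m01"]/m["m00"]])
def maskmom(reg):
    c,_=cv2.findContours(reg.astype(np.uint8),cv2.RETR_EXTERNAL,cv2.CHAIN_APPROX_NONE)
    m=cv2.moments(cv2.convexHull(max(c,key=cv2.contourArea))); return np.array([m["m10"]/m["m00"],m["m01"]/m["m00"]])
def box(x,y,z,yaw,L=120,W=50,H=16):
    c,s=np.cos(yaw),np.sin(yaw)
    return [(x+c*a*L/2-s*b*W/2,y+s*a*L/2+c*b*W/2,z+k*H/2) for a in(-1,1) for b in(-1,1) for k in(-1,1)]
def dome(x,y,z,h,r=64.5):
    R=(r*r+h*h)/2/h; out=[]
    for th in np.linspace(0,1,8):
        hh=h*th; rr=np.sqrt(max(R*R-(R-h+hh)**2,0))
        out+=[(x+rr*np.cos(a),y+rr*np.sin(a),z+hh) for a in np.linspace(0,6.28,36)]
    return out
def fit(ims,cents,model,x0):
    "model(x,y,z)->points; matches silhouette centroids"
    f=lambda p: np.concatenate([hullmom(i,model(*p))-c for i,c in zip(ims,cents)])
    r=least_squares(f,x0,x_scale=[10,10,10],diff_step=1e-3); return r.x,np.abs(r.fun).max()
def fit2(im,c,model,x0,z):
    r=least_squares(lambda p:hullmom(im,model(p[0],p[1],z))-c,x0[:2],x_scale=10,diff_step=1e-3); return r.x
BH=dict(steel=58,white=50,green=66,yellow=54)
def colourmask(im,n):
    hsv=cv2.cvtColor(im["pixels"],cv2.COLOR_BGR2HSV)
E
sed -i '/^def colourmask/,$d' h.py
cat > meas.py <<'E'
from h import *
import sys
np.set_printoptions(precision=1,suppress=True)
T=ctrl.get_image("top");S=ctrl.get_image("scene")
def near(lab,cam,im,p,lim):
    c=[(np.linalg.norm(maskmom(m["region"])-proj(im,p)),m) for m in ctrl.masks_of(lab,cam) if m["score"]>.2]
    c=[v for v in c if v[0]<lim]
    return maskmom(min(c,key=lambda v:v[0])[1]["region"]) if c else None
G=dict(steel=(440,-234,29),white=(580,-213,25),green=(446,-52,33),yellow=(629,-24,27))
for n,h in BH.items():
    g=G[n]; a=near(f"bowl_{n}","top",T,g,45); b=near(f"bowl_{n}","scene",S,g,55)
    mod=lambda x,y,z:dome(x,y,z,h)
    print(n,"top z=0:",None if a is None else fit2(T,a,mod,g,0),"both:",None if a is None or b is None else fit([T,S],[a,b],mod,(g[0],g[1],0)), "scene z=0:",None if b is None else fit2(S,b,mod,g,0))
B=[(532,268,14,.02),(527,376,14,.06),(393,258,14,.1),(402,158,14,.005)]
if len(sys.argv)<2:
  for g in B:
    a=near("board1","top",T,g[:3],12); b=near("board1","scene",S,g[:3],18)
    mod=lambda x,y,z:box(x,y,z,g[3])
    print("board top z=14:",None if a is None else fit2(T,a,mod,g,14),"both:",None if a is None or b is None else fit([T,S],[a,b],mod,g[:3]))
E
python3 meas.py
```

```text
Traceback (most recent call last):
  File "meas.py", line 11, in <module>
    g=G[n]; a=near(f"bowl_{n}","top",T,g,45); b=near(f"bowl_{n}","scene",S,g,55)
              ~~~~^^^^^^^^^^^^^^^^^^^^^^^^^^
  File "meas.py", line 6, in near
    c=[(np.linalg.norm(maskmom(m["region"])-proj(im,p)),m) for m in ctrl.masks_of(lab,cam) if m["score"]>.2]
                                                                    ~~~~~~~~~~~~~^^^^^^^^^
ValueError: it knows: blue_board, board, bowl_green_crown, bowl_steel_crown, bowl_white_crown, bowl_yellow_crown, crate, jar, mug, set_mark, timer, timer_grip, timer_press
```

```bash
sed -i 's/f"bowl_{n}"/f"bowl_{n}_crown"/g' meas.py; python3 meas.py
```

```text
steel top z=0: [ 447.9 -228.7] both: (array([ 448.3, -228.5,   -0. ]), np.float64(0.29881298087858)) scene z=0: [ 449.2 -227.8]
white top z=0: [ 597.3 -224. ] both: (array([ 596.4, -223.7,    0. ]), np.float64(0.3987866689199109)) scene z=0: [ 595.5 -223.4]
green top z=0: [453.7 -49.6] both: (array([453.8, -48.5,   0. ]), np.float64(0.6344303986277566)) scene z=0: [454.8 -46.6]
yellow top z=0: [639.7 -23.3] both: (array([638.1, -24.2,   0. ]), np.float64(0.9201142776940401)) scene z=0: [636.2 -25.8]
board top z=14: [538.1 269.8] both: (array([535.8, 271.2,  19. ]), np.float64(1.1988019161547356))
board top z=14: [527.8 378.8] both: (array([525.8, 380.7,  17.2]), np.float64(1.4008288650114338))
board top z=14: [396.7 259.9] both: (array([395.8, 261.4,  13.6]), np.float64(0.6843414835555564))
board top z=14: [403.8 158.8] both: (array([403.2, 160. ,  12.5]), np.float64(0.5363317553843103))
```

```bash
cat >> h.py <<'E'
def boards(im,z=14):
    hsv=cv2.cvtColor(im["pixels"],cv2.COLOR_BGR2HSV)
    m=cv2.inRange(hsv,(8,60,120),(30,255,255)); m=cv2.morphologyEx(m,cv2.MORPH_CLOSE,np.ones((7,7),np.uint8))
    c,_=cv2.findContours(m,cv2.RETR_EXTERNAL,cv2.CHAIN_APPROX_NONE); out=[]
    for k in c:
        if not 800<cv2.contourArea(k)<2600: continue
        w=np.float32([onplane(im,p[0],z+8)[:2] for p in k]); (cx,cy),(a,b),an=cv2.minAreaRect(w)
        if a<b: an-=90
        yaw=np.deg2rad((an+90)%180-90)
        q=np.zeros(m.shape,np.uint8); cv2.drawContours(q,[k],-1,1,-1)
        xy=fit2(im,maskmom(q),lambda x,y,z:box(x,y,z,yaw),(cx,cy),z)
        out.append((*xy.round(1).tolist(),round(float(yaw),3),round(max(a,b)),round(min(a,b))))
    return out
def go(x,y,z,yaw,n):
    "print per-row tool deltas for n rows to reach TCP target, tool down with tool x at yaw"
    o=ctrl.get_obs(); r0=R.from_rotvec(o["orientation"]); r1=R.from_euler("z",yaw)*R.from_euler("x",np.pi)
    d=np.array([x,y,z])-o["ee_pos"]; w=(r0.inv()*r1).as_rotvec()/(np.pi/2)
    print("pos",o["ee_pos"].round(1),"q",o["qpos"].round(2),"shift total(units, start frame)",(r0.inv().apply(d)/50).round(2),"end frame",(r1.inv().apply(d)/50).round(2),"turn total",w.round(3),"per row",(r0.inv().apply(d)/50/n).round(3),(w/n).round(3))
E
python3 - <<'E'
from h import *
T=ctrl.get_image("top")
for b in boards(T): print(b)
go(403,159,150,0.0,16)
E
```

```text
(72.8, -624.3, 1.514, 213, 45)
(252.9, -564.1, -1.427, 85, 84)
(402.5, 158.6, 0.014, 118, 50)
(527.9, 379.6, 0.066, 121, 52)
(536.8, 268.5, 0.05, 121, 52)
pos [ 214.2 -587.1  222.7] q [-1.24  0.42  1.63  0.    1.09 -0.02] shift total(units, start frame) [  8.66 -12.72   1.45] end frame [  3.78 -14.92   1.45] turn total [-0.    -0.     0.223] per row [ 0.541 -0.795  0.091] [-0.    -0.     0.014]
```

Request:
apply_moves --targets '[[1, [0, 0, 0], [0, 0, 0.112]], [1, [0, 0, 0], [0, 0, 0.112]], [1, [0.8, -0.8, 0], [0, 0, 0]], [1, [0.8, -0.8, 0], [0, 0, 0]], [1, [0.8, -0.8, 0], [0, 0, 0]], [1, [0.8, -0.8, 0], [0, 0, 0]], [1, [0.6, -0.9, 0], [0, 0, 0]], [1, [0, -1, 0], [0, 0, 0]]]'

```text
t: 3.45
ee_pos: [406.7, -331.3, 222.8]
orientation: [3.141, -0.001, 0.002]
ft_force: [0.2, -0.1, 0.1]
width: 87.9
grasp_force: 0.0
```

Request:
apply_moves --targets '[[1, [0, -1, 0], [0, 0, 0]], [1, [0, -1, 0], [0, 0, 0]], [1, [0, -1, 0], [0, 0, 0]], [1, [0, -1, 0], [0, 0, 0]], [1, [0, -1, 0], [0, 0, 0]], [1, [0, -1, 0], [0, 0, 0]], [1, [0, -1, 0], [0, 0, 0]], [1, [0, -1, 0], [0, 0, 0]]]'

```text
t: 4.45
ee_pos: [405.6, 69.1, 223.0]
orientation: [-3.141, 0.003, -0.002]
ft_force: [0.6, -0.1, 0.4]
width: 87.8
grasp_force: 0.0
```

Request:
apply_moves --targets '[[1, [0, -0.9, 0], [0, 0, 0]], [1, [-0.06, -0.9, 0], [0, 0, 0]], [1, [0, 0, 0], [0, 0, 0]]]'

```text
t: 4.82
ee_pos: [402.7, 159.8, 222.9]
orientation: [-3.141, -0.003, -0.001]
ft_force: [-0.1, -0.5, 0.3]
width: 87.7
grasp_force: 0.0
```

```bash
cat >> h.py <<'E'
def wray(im,xy,o):
    K=im["camera_matrix"]; d=np.array([(xy[0]-K[0,2])/K[0,0],(xy[1]-K[1,2])/K[1,1]]); th=np.linalg.norm(d)
    v=np.append(d/max(th,1e-9)*np.sin(th),np.cos(th)); H=im["hand_eye"]; r=R.from_rotvec(o["orientation"])
    return r.apply(H[:3,3])+o["ee_pos"], r.apply(H[:3,:3]@v)
def wplane(im,xy,o,z):
    c,d=wray(im,xy,o); return c+d*(z-c[2])/d[2]
def wboards(im,o,z=22):
    hsv=cv2.cvtColor(im["pixels"],cv2.COLOR_BGR2HSV)
    m=cv2.inRange(hsv,(8,60,110),(30,255,255)); m=cv2.morphologyEx(m,cv2.MORPH_CLOSE,np.ones((9,9),np.uint8))
    c,_=cv2.findContours(m,cv2.RETR_EXTERNAL,cv2.CHAIN_APPROX_NONE); out=[]
    for k in c:
        if cv2.contourArea(k)<1500: continue
        w=np.float32([wplane(im,p[0],o,z)[:2] for p in k]); (cx,cy),(a,b),an=cv2.minAreaRect(w)
        if a<b: an-=90
        out.append((round(cx,1),round(cy,1),round(float(np.deg2rad((an+90)%180-90)),3),round(max(a,b)),round(min(a,b))))
    return out
E
python3 - <<'E'
from h import *
o=ctrl.get_obs(); W=ctrl.get_image("wrist"); cv2.imwrite("pics/w1.png",W["pixels"])
for b in wboards(W,o): print(b)
T=ctrl.get_image("top"); print(boards(T))
go(402.5,158.6,7.5,.01,4)
E
```

```text
(139.1, 237.5, -1.57, 235, 87)
(276.4, 208.0, -1.557, 133, 81)
(394.7, 257.8, 0.096, 121, 54)
(403.8, 158.5, 0.003, 119, 50)
(526.1, 376.1, 0.079, 120, 56)
(535.8, 267.1, 0.036, 120, 53)
(425.0, -116.8, 0.173, 496, 401)
(466.1, 443.4, -0.157, 413, 333)
[(528.0, 379.6, 0.063, 121, 52), (542.6, 269.4, 0.049, 115, 52)]
pos [402.5 157.6 222.6] q [ 0.35  0.14  2.04 -0.    0.97  1.92] shift total(units, start frame) [ 0.   -0.02  4.3 ] end frame [-0.   -0.02  4.3 ] turn total [ 0.     0.    -0.007] per row [ 0.    -0.006  1.076] [ 0.     0.    -0.002]
```

View pics/w1.png

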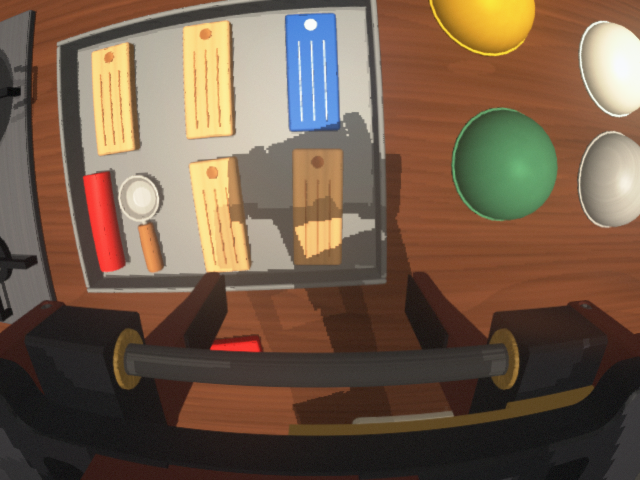

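The wrist view shows board 4 at (318,207), clear of the crate wall. The wrist and top measurements agree to about 2 mm, so I'm going down with the jaws part open.

Request:
apply_moves --targets '[[0.5, [0.02, -0.02, 1], [0, 0, 0]], [0.5, [0, 0, 1], [0, 0, 0]], [0.5, [0, 0, 1], [0, 0, 0]], [0.5, [0, 0, 0.8], [0, 0, 0]], [0.5, [0, 0, 0.3], [0, 0, 0]], [0.5, [0, 0, 0.14], [0, 0, 0]], [0.5, [0, 0, 0], [0, 0, 0]]]'

```text
t: 5.8
ee_pos: [404.4, 158.4, 11.3]
orientation: [-3.141, 0.004, -0.002]
ft_force: [0.5, -0.4, 0.6]
width: 66.0
grasp_force: 0.0
```

```bash
python3 -c "
from h import *
o=ctrl.get_obs();print(o['ft_force'],o['width']);go(403.3,158.5,8,.01,1)"
```

```text
[ 0.52056292 -0.43207051  0.57533107] 65.96293594543647
pos [404.4 158.4  11.3] q [ 0.35  0.55  2.15 -0.    0.44  1.92] shift total(units, start frame) [-0.02 -0.    0.07] end frame [-0.02 -0.    0.07] turn total [-0.    -0.001 -0.008] per row [-0.022 -0.002  0.066] [-0.    -0.001 -0.008]
```

Request:
apply_moves --targets '[[0.5, [-0.01, 0, 0.05], [0, 0, 0]], [-1, [0, 0, 0], [0, 0, 0]], [-1, [0, 0, 0], [0, 0, 0]], [-1, [0, 0, 0], [0, 0, 0]], [-1, [0, 0, 0], [0, 0, 0]], [-1, [0, 0, -0.3], [0, 0, 0]], [-1, [0, 0, -0.7], [0, 0, 0]], [-1, [0, 0, -1], [0, 0, 0]]]'

```text
t: 6.8
ee_pos: [402.3, 158.2, 109.1]
orientation: [3.141, -0.003, -0.004]
ft_force: [2.4, -0.8, -2.2]
width: 49.8
grasp_force: 30.0
```

Run:
```python
from h import *
o=ctrl.get_obs(); print(o["width"],o["grasp_force"],o["ft_force"]); W=ctrl.get_image("wrist"); cv2.imwrite("pics/w2.png",W["pixels"])
for b in wboards(W,o,o["ee_pos"][2]+14): print(b)
go(448,-228,110,0,1)
```

```text
49.7964081914139 29.994574785232544 [ 2.37336038 -0.82100271 -2.20451866]
(350.0, 165.8, 1.567, 62, 12)
(420.6, 160.4, -0.003, 85, 53)
(428.4, 216.0, 0.093, 72, 35)
(506.2, 286.6, 0.068, 71, 35)
(455.8, 39.9, 0.172, 202, 152)
(509.3, 222.6, 0.039, 66, 32)
pos [405.6 159.4 114.7] q [0.35 0.33 2.12 0.   0.69 1.92] shift total(units, start frame) [0.86 7.75 0.08] end frame [0.85 7.75 0.09] turn total [-0.001 -0.004 -0.001] per row [0.863 7.746 0.082] [-0.001 -0.004 -0.001]
```

View pics/w2.png

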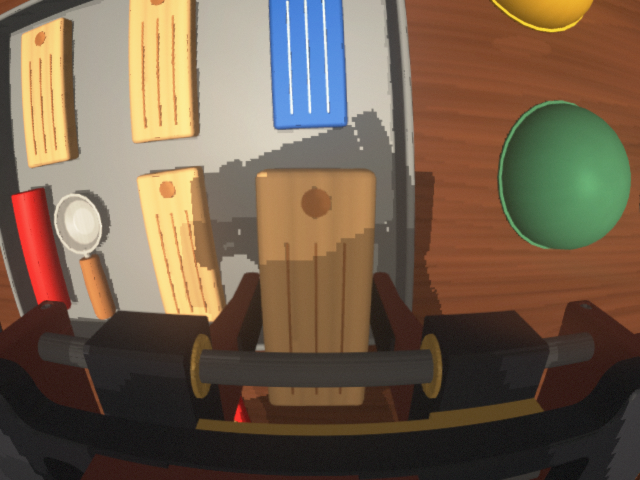

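The board is held level and centred in the jaws, with its hole at (317,202). Moving it to the steel bowl.

Request:
apply_moves --targets '[[-1, [0.2, 0.6, 0], [0, 0, 0]], [-1, [0.2, 0.9, 0], [0, 0, 0]], [-1, [0.2, 0.9, 0], [0, 0, 0]], [-1, [0.2, 0.9, 0], [0, 0, 0]], [-1, [0.06, 0.9, 0], [0, 0, 0]], [-1, [0, 0.9, 0], [0, 0, 0]], [-1, [0, 0.9, 0], [0, 0, 0]], [-1, [0, 0.9, 0], [0, 0, 0]]]'

```text
t: 7.85
ee_pos: [445.3, -188.1, 108.9]
orientation: [3.141, -0.003, 0.001]
ft_force: [1.6, -1.0, -0.6]
width: 49.8
grasp_force: 30.0
```

Request:
apply_moves --targets '[[-1, [0, 0.6, 0], [0, 0, 0]], [-1, [0, 0.25, 0], [0, 0, 0]], [-1, [0, 0, 0], [0, 0, 0]]]'

```text
t: 8.22
ee_pos: [445.3, -229.2, 108.4]
orientation: [-3.141, 0.005, -0.0]
ft_force: [0.5, 0.9, -0.8]
width: 49.6
grasp_force: 30.0
```

```bash
cat > bm.py <<'E'
from h import *
np.set_printoptions(precision=1,suppress=True)
G=dict(steel=(448,-228),white=(597,-224),green=(454,-48.5),yellow=(638.5,-24))
def bowls():
    for cam in ("top","scene"):
        im=ctrl.get_image(cam)
        for n,h in BH.items():
            g=(*G[n],h/2)
            c=[maskmom(m["region"]) for m in ctrl.masks_of(f"bowl_{n}_crown",cam) if m["score"]>.2]
            c=[v for v in c if np.linalg.norm(v-proj(im,g))<50]
            if c: print(cam,n,fit2(im,min(c,key=lambda v:np.linalg.norm(v-proj(im,g))),lambda x,y,z:dome(x,y,z,h),g,0))
E
python3 - <<'E'
from bm import *
bowls()
o=ctrl.get_obs(); print(o["width"],o["grasp_force"])
W=ctrl.get_image("wrist"); print([b for b in wboards(W,o,o["ee_pos"][2]+14) if 40<b[4]<65])
go(448.3,-228.5,58+2,0,1)
E
```

```text
top steel [ 410.5 -190.4]
top white [ 596.6 -223.9]
top green [454.  -49.7]
top yellow [639.6 -22.8]
scene steel [ 447.6 -227.8]
scene white [ 596.1 -223. ]
scene green [454.7 -46.3]
scene yellow [636.1 -24.1]
49.72152789823576 29.994519352912903
[(468.4, -348.2, -1.561, 156, 62), (463.3, -229.5, 0.045, 85, 49), (547.2, -250.4, -0.109, 64, 64)]
pos [ 445.5 -228.9  108.2] q [-0.5  0.4  2.   0.   0.7  1.1] shift total(units, start frame) [ 0.1 -0.   1. ] end frame [ 0.1 -0.   1. ] turn total [-0.  0. -0.] per row [ 0.1 -0.   1. ] [-0.  0. -0.]
```

Request:
apply_moves --targets '[[-1, [0.05, 0, 0.4], [0, 0, 0]], [-1, [0, 0, 0.4], [0, 0, 0]], [-1, [0, 0, 0.1], [0, 0, 0]], [-1, [0, 0, 0], [0, 0, 0]]]'

```text
t: 9.28
ee_pos: [447.9, -229.1, 63.1]
orientation: [-3.141, 0.003, 0.001]
ft_force: [-0.4, -0.1, -1.1]
width: 49.6
grasp_force: 30.0
```

Request:
apply_moves --targets '[[-1, [0, 0, 0.03], [0, 0, 0]], [-1, [0, 0, 0], [0, 0, 0]]]'

```text
t: 9.52
ee_pos: [448.2, -229.3, 62.2]
orientation: [3.141, -0.003, 0.001]
ft_force: [-0.1, 0.1, -0.1]
width: 50.1
grasp_force: 30.0
```

Request:
apply_moves --targets '[[-1, [0, 0, 0.02], [0, 0, 0]], [-1, [0, 0, 0], [0, 0, 0]]]'

```text
t: 9.78
ee_pos: [448.0, -229.1, 60.8]
orientation: [3.142, -0.003, 0.0]
ft_force: [0.3, 0.3, -0.9]
width: 49.9
grasp_force: 30.0
```

Request:
apply_moves --targets '[[-1, [0, 0, 0.02], [0, 0, 0]], [-1, [0, 0, 0], [0, 0, 0]]]'

```text
t: 10.02
ee_pos: [448.1, -229.2, 60.2]
orientation: [3.141, -0.003, 0.0]
ft_force: [-1.7, 0.6, 6.7]
width: 49.7
grasp_force: 30.0
```

Contact at 6.7 N, so I'm releasing and rising.

Request:
apply_moves --targets '[[0.2, [0, 0, -0.005], [0, 0, 0]], [0.4, [0, 0, 0], [0, 0, 0]], [0.6, [0, 0, 0], [0, 0, 0]], [0.9, [0, 0, 0], [0, 0, 0]], [0.9, [0, 0, 0], [0, 0, 0]], [0.9, [0, 0, -0.3], [0, 0, 0]], [0.9, [0, 0, -0.8], [0, 0, 0]], [0.9, [0, 0, -1], [0, 0, 0]]]'

```text
t: 11.02
ee_pos: [447.4, -228.8, 166.3]
orientation: [-3.141, 0.003, 0.002]
ft_force: [-0.0, -1.7, 0.3]
width: 83.6
grasp_force: 0.0
```

Run:
```python
from h import *
S=ctrl.get_image("scene")["pixels"]; W=ctrl.get_image("wrist")["pixels"]
cv2.imwrite("pics/p1.png",np.hstack([cv2.resize(S[140:340,120:420],(400,267)),cv2.resize(W,(400,300))[:267]]))
go(535.8,267.5,160,.04,14)
```

```text
pos [ 451.  -230.7  170.5] q [-0.5   0.32  1.94  0.    0.88  1.08] shift total(units, start frame) [ 1.67 -9.97  0.18] end frame [ 2.09 -9.89  0.21] turn total [ 0.003 -0.005 -0.027] per row [ 0.12  -0.712  0.013] [ 0.    -0.    -0.002]
```

View pics/p1.png

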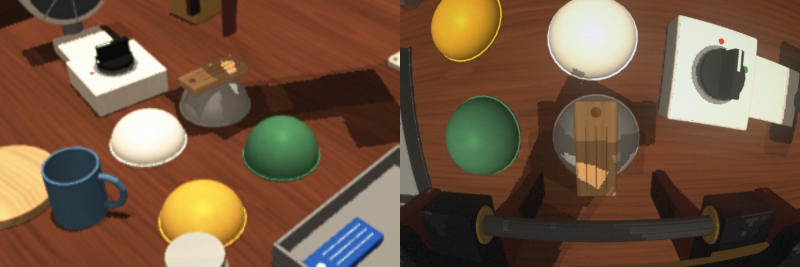

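Board one is balanced on the steel bowl. Next is the board at (536,267).

Request:
apply_moves --targets '[[0.5, [0, -0.6, 0], [0, 0, -0.026]], [0.5, [0.2, -0.9, 0], [0, 0, 0]], [0.5, [0.2, -0.9, 0], [0, 0, 0]], [0.5, [0.2, -0.9, 0], [0, 0, 0]], [0.5, [0.2, -0.9, 0], [0, 0, 0]], [0.5, [0.2, -0.9, 0], [0, 0, 0]], [0.5, [0.2, -0.9, 0], [0, 0, 0]], [0.5, [0.2, -0.9, 0], [0, 0, 0]]]'

```text
t: 12.12
ee_pos: [505.6, 119.9, 165.0]
orientation: [3.141, 0.061, -0.0]
ft_force: [1.0, -0.7, -0.6]
width: 66.2
grasp_force: 0.0
```

Request:
apply_moves --targets '[[0.5, [0.2, -0.9, 0], [0, 0, 0]], [0.5, [0.2, -0.9, 0], [0, 0, 0]], [0.5, [0.2, -0.9, 0], [0, 0, 0]], [0.5, [0.1, -0.4, 0], [0, 0, 0]], [0.5, [0, 0, 0.3], [0, 0, 0]], [0.5, [0, 0, 0], [0, 0, 0]]]'

```text
t: 12.88
ee_pos: [533.1, 272.7, 148.0]
orientation: [3.139, 0.06, -0.006]
ft_force: [-0.6, 0.1, -0.2]
width: 65.7
grasp_force: 0.0
```

Run:
```python
from h import *
o=ctrl.get_obs(); W=ctrl.get_image("wrist")
print([b for b in wboards(W,o) if 90<b[3]<150])
go(535.8,267.3,8,.04,1)
```

```text
[(521.7, 370.6, 0.066, 133, 66), (537.5, 269.0, 0.035, 119, 50)]
pos [533.6 272.8 148.6] q [ 0.45  0.48  1.74 -0.    0.93  1.99] shift total(units, start frame) [0.05 0.11 2.81] end frame [0.04 0.11 2.81] turn total [ 0.001  0.002 -0.001] per row [0.048 0.107 2.813] [ 0.001  0.002 -0.001]
```

Request:
apply_moves --targets '[[0.5, [0.06, 0.09, 0.6], [0, 0, 0]], [0.5, [0, 0, 0.9], [0, 0, 0]], [0.5, [0, 0, 0.8], [0, 0, 0]], [0.5, [0, 0, 0.35], [0, 0, 0]], [0.5, [0, 0, 0.1], [0, 0, 0]], [0.5, [0, 0, 0], [0, 0, 0]]]'

```text
t: 13.68
ee_pos: [538.6, 270.2, 13.3]
orientation: [-3.141, -0.06, -0.002]
ft_force: [0.9, 0.6, 0.0]
width: 65.8
grasp_force: 0.0
```

```bash
python3 -c "
from h import *
go(536.5,268,8,.04,1)"
```

```text
pos [538.6 270.2  13.3] q [ 0.45  0.69  1.77 -0.    0.68  1.98] shift total(units, start frame) [-0.04  0.04  0.11] end frame [-0.04  0.04  0.11] turn total [-0.    -0.001 -0.001] per row [-0.044  0.043  0.106] [-0.    -0.001 -0.001]
```

Request:
apply_moves --targets '[[0.5, [-0.03, 0.03, 0.05], [0, 0, 0]], [0.5, [0, 0, 0], [0, 0, 0]], [0.5, [0, 0, 0], [0, 0, 0]]]'

```text
t: 14.05
ee_pos: [536.7, 268.9, 10.5]
orientation: [-3.141, -0.061, -0.001]
ft_force: [-0.3, -0.2, -0.0]
width: 65.9
grasp_force: 0.0
```

Request:
apply_moves --targets '[[0.5, [0, 0, 0.05], [0, 0, 0]], [-1, [0, 0, 0], [0, 0, 0]], [-1, [0, 0, 0], [0, 0, 0]], [-1, [0, 0, 0], [0, 0, 0]], [-1, [0, 0, 0], [0, 0, 0]], [-1, [0, 0, -0.3], [0, 0, 0]], [-1, [0, 0, -0.7], [0, 0, 0]], [-1, [0, 0, -1], [0, 0, 0]]]'

```text
t: 15.05
ee_pos: [535.6, 268.3, 108.3]
orientation: [3.14, 0.061, -0.003]
ft_force: [0.4, 0.3, 0.0]
width: 49.4
grasp_force: 30.0
```

Request:
apply_moves --targets '[[-1, [0, 0, -0.2], [0, 0, 0]], [-1, [0, 0, 0], [0, 0, 0]]]'

```text
t: 15.3
ee_pos: [536.8, 268.8, 118.5]
orientation: [-3.14, -0.061, -0.003]
ft_force: [0.7, 0.5, -1.0]
width: 49.7
grasp_force: 30.0
```

Run:
```python
from bm import *
o=ctrl.get_obs(); print(o["width"],o["grasp_force"]); W=ctrl.get_image("wrist")
print([b for b in wboards(W,o,o["ee_pos"][2]+14) if 45<b[4]<60])
bowls()
go(596.5,-223.6,110,0,1)
```

```text
49.73351156968849 29.998895823955536
[(555.2, 272.2, 0.03, 86, 54)]
top steel [ 440.6 -201.5]
top white [ 596.6 -224.4]
top green [453.9 -48.8]
top yellow [638.8 -23.1]
scene steel [ 453.  -217.4]
scene white [ 595.5 -222.8]
scene green [454.  -46.8]
scene yellow [635.3 -25. ]
pos [536.3 268.6 117. ] q [0.4 0.5 1.8 0.  0.9 2. ] shift total(units, start frame) [0.8 9.9 0.1] end frame [1.2 9.8 0.1] turn total [0. 0. 0.] per row [0.8 9.9 0.1] [0. 0. 0.]
```

Request:
apply_moves --targets '[[-1, [0, 0.5, 0], [0, 0, 0.026]], [-1, [0.1, 0.9, 0], [0, 0, 0]], [-1, [0.1, 0.9, 0], [0, 0, 0]], [-1, [0.1, 0.9, 0], [0, 0, 0]], [-1, [0.1, 0.9, 0], [0, 0, 0]], [-1, [0.1, 0.9, 0], [0, 0, 0]], [-1, [0.1, 0.9, 0], [0, 0, 0]], [-1, [0.1, 0.9, 0], [0, 0, 0]]]'

```text
t: 16.85
ee_pos: [571.9, -72.9, 117.5]
orientation: [-3.142, 0.003, -0.0]
ft_force: [0.2, -0.0, -1.6]
width: 49.6
grasp_force: 30.0
```

Request:
apply_moves --targets '[[-1, [0.1, 0.9, 0], [0, 0, 0]], [-1, [0.1, 0.9, 0], [0, 0, 0]], [-1, [0.1, 0.9, 0], [0, 0, 0]], [-1, [0.1, 0.3, 0], [0, 0, 0]], [-1, [0.1, 0, 0], [0, 0, 0]], [-1, [0, 0, 0], [0, 0, 0]]]'

```text
t: 17.6
ee_pos: [596.7, -220.1, 117.3]
orientation: [-3.141, 0.002, 0.0]
ft_force: [0.1, 0.6, -1.1]
width: 49.8
grasp_force: 30.0
```

Run:
```python
from bm import *
o=ctrl.get_obs(); print(o["width"],o["grasp_force"]); W=ctrl.get_image("wrist")
print([b for b in wboards(W,o,o["ee_pos"][2]+14) if 45<b[4]<60])
bowls()
go(596,-223.6,50+2,0,1)
```

```text
49.83579017022119 29.999014735221863
[]
top white [ 585.6 -174.5]
top green [453.8 -49.1]
top yellow [639.8 -23.5]
scene steel [ 453.4 -216.1]
scene white [ 595.7 -223.6]
scene yellow [635.  -25.1]
pos [ 596.5 -221.4  117.5] q [-0.4  0.6  1.7  0.   0.9  1.2] shift total(units, start frame) [-0.   0.   1.3] end frame [-0.   0.   1.3] turn total [ 0. -0. -0.] per row [-0.   0.   1.3] [ 0. -0. -0.]
```

Request:
apply_moves --targets '[[-1, [0, 0.05, 0.5], [0, 0, 0]], [-1, [0, 0, 0.5], [0, 0, 0]], [-1, [0, 0, 0.22], [0, 0, 0]], [-1, [0, 0, 0], [0, 0, 0]], [-1, [0, 0, 0], [0, 0, 0]]]'

```text
t: 18.77
ee_pos: [597.1, -224.2, 57.3]
orientation: [3.141, -0.003, 0.002]
ft_force: [-0.3, 0.0, -0.8]
width: 49.6
grasp_force: 30.0
```

Request:
apply_moves --targets '[[-1, [0, 0, 0.02], [0, 0, 0]], [-1, [0, 0, 0], [0, 0, 0]]]'

```text
t: 19.02
ee_pos: [596.7, -224.0, 56.0]
orientation: [3.141, -0.003, 0.001]
ft_force: [0.3, 0.6, -0.8]
width: 49.8
grasp_force: 30.0
```

Request:
apply_moves --targets '[[-1, [0, 0, 0.02], [0, 0, 0]], [-1, [0, 0, 0], [0, 0, 0]]]'

```text
t: 19.27
ee_pos: [596.4, -223.9, 54.4]
orientation: [-3.142, 0.003, 0.0]
ft_force: [0.8, 0.2, -1.1]
width: 49.8
grasp_force: 30.0
```

Request:
apply_moves --targets '[[-1, [0, 0, 0.02], [0, 0, 0]], [-1, [0, 0, 0], [0, 0, 0]]]'

```text
t: 19.52
ee_pos: [596.4, -223.9, 53.3]
orientation: [-3.141, 0.003, 0.0]
ft_force: [-1.0, -0.1, -0.7]
width: 49.7
grasp_force: 30.0
```

Request:
apply_moves --targets '[[-1, [0, 0, 0.015], [0, 0, 0]], [-1, [0, 0, 0], [0, 0, 0]]]'

```text
t: 19.77
ee_pos: [596.4, -223.9, 52.6]
orientation: [-3.142, 0.003, 0.0]
ft_force: [-0.2, 0.7, -0.4]
width: 49.6
grasp_force: 30.0
```

Request:
apply_moves --targets '[[-1, [0, 0, 0.015], [0, 0, 0]], [-1, [0, 0, 0], [0, 0, 0]]]'

```text
t: 20.02
ee_pos: [596.4, -223.9, 51.9]
orientation: [-3.142, 0.003, 0.0]
ft_force: [-0.3, 0.2, -1.0]
width: 49.5
grasp_force: 30.0
```

Request:
apply_moves --targets '[[-1, [0, 0, 0.015], [0, 0, 0]], [-1, [0, 0, 0], [0, 0, 0]]]'

```text
t: 20.27
ee_pos: [596.5, -223.9, 51.2]
orientation: [3.142, -0.003, 0.0]
ft_force: [-0.8, -0.2, 0.2]
width: 49.7
grasp_force: 30.0
```

Request:
apply_moves --targets '[[-1, [0, 0, 0.015], [0, 0, 0]], [-1, [0, 0, 0], [0, 0, 0]]]'

```text
t: 20.52
ee_pos: [596.6, -224.0, 51.0]
orientation: [3.141, -0.003, 0.0]
ft_force: [-0.8, 0.7, 5.5]
width: 49.9
grasp_force: 30.0
```

Request:
apply_moves --targets '[[0.2, [0, 0, -0.005], [0, 0, 0]], [0.4, [0, 0, 0], [0, 0, 0]], [0.6, [0, 0, 0], [0, 0, 0]], [0.8, [0, 0, 0], [0, 0, 0]], [0.8, [0, 0, 0], [0, 0, 0]], [0.8, [0, 0, -0.3], [0, 0, 0]], [0.8, [0, 0, -0.8], [0, 0, 0]], [0.8, [0, 0, -1], [0, 0, 0]]]'

```text
t: 21.52
ee_pos: [595.9, -223.7, 156.8]
orientation: [-3.141, 0.003, 0.002]
ft_force: [0.2, -0.6, 0.8]
width: 79.0
grasp_force: 0.0
```

Request:
apply_moves --targets '[[0.5, [-0.3, -0.8, -0.2], [0, 0, -0.06]], [0.5, [0, 0, 0], [0, 0, 0]]]'

```text
t: 21.78
ee_pos: [581.5, -182.4, 168.0]
orientation: [3.138, 0.148, 0.003]
ft_force: [0.4, 0.4, -0.0]
width: 66.5
grasp_force: 0.0
```

Run:
```python
from h import *
S=ctrl.get_image("scene")["pixels"]; W=ctrl.get_image("wrist")["pixels"]
cv2.imwrite("pics/p2.png",np.hstack([cv2.resize(S[140:340,120:420],(400,267)),cv2.resize(W,(400,300))[:267]]))
go(394.7,258.2,150,.096,14)
```

```text
pos [ 581.8 -183.9  166.6] q [-0.33  0.47  1.71 -0.    0.97  1.15] shift total(units, start frame) [-2.91 -9.15  0.32] end frame [-2.88 -9.16  0.33] turn total [ 0.    -0.001 -0.002] per row [-0.208 -0.654  0.023] [ 0. -0. -0.]
```

View pics/p2.png

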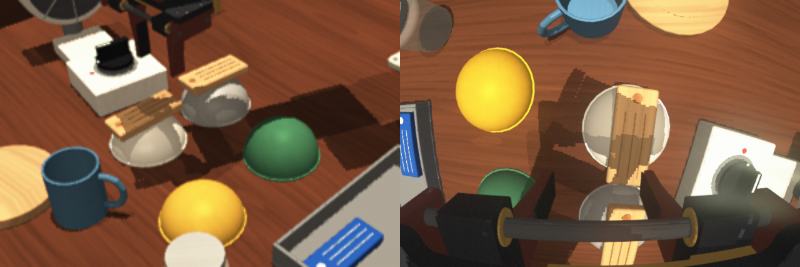

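Both boards are balanced. Next is the board at (395,258).

Request:
apply_moves --targets '[[0.5, [-0.27, -0.83, 0], [0, 0, 0]], [0.5, [-0.27, -0.83, 0], [0, 0, 0]], [0.5, [-0.27, -0.83, 0], [0, 0, 0]], [0.5, [-0.27, -0.83, 0], [0, 0, 0]], [0.5, [-0.27, -0.83, 0], [0, 0, 0]], [0.5, [-0.27, -0.83, 0], [0, 0, 0]], [0.5, [-0.27, -0.83, 0], [0, 0, 0]], [0.5, [-0.27, -0.83, 0], [0, 0, 0]]]'

```text
t: 22.88
ee_pos: [443.5, 137.5, 165.5]
orientation: [3.138, 0.142, -0.0]
ft_force: [0.9, 0.2, -0.1]
width: 66.0
grasp_force: 0.0
```

Request:
apply_moves --targets '[[0.5, [-0.27, -0.83, 0], [0, 0, 0]], [0.5, [-0.27, -0.83, 0], [0, 0, 0]], [0.5, [-0.2, -0.8, 0.3], [0, 0, 0]], [0.5, [0, 0, 0], [0, 0, 0]], [0.5, [0, 0, 0], [0, 0, 0]]]'

```text
t: 23.5
ee_pos: [395.7, 255.4, 150.4]
orientation: [3.138, 0.144, -0.001]
ft_force: [-0.1, 0.2, 0.4]
width: 65.8
grasp_force: 0.0
```

Run:
```python
from h import *
o=ctrl.get_obs(); W=ctrl.get_image("wrist")
print([b for b in wboards(W,o) if 90<b[3]<150])
go(394.7,258.2,8,.096,1)
```

```text
[(293.1, 271.0, -1.477, 98, 36), (394.7, 260.2, 0.095, 120, 50), (523.7, 377.0, 0.073, 115, 53)]
pos [395.8 255.1 150.6] q [ 0.55  0.31  2.02 -0.    0.82  2.03] shift total(units, start frame) [-0.02 -0.06  2.85] end frame [-0.02 -0.06  2.85] turn total [ 0.     0.    -0.003] per row [-0.016 -0.064  2.852] [ 0.     0.    -0.003]
```

Request:
apply_moves --targets '[[0.5, [-0.01, -0.07, 0.6], [0, 0, 0]], [0.5, [0, 0, 0.9], [0, 0, 0]], [0.5, [0, 0, 0.8], [0, 0, 0]], [0.5, [0, 0, 0.4], [0, 0, 0]], [0.5, [0, 0, 0.1], [0, 0, 0]], [0.5, [0, 0, 0], [0, 0, 0]], [0.5, [0, 0, 0], [0, 0, 0]]]'

```text
t: 24.42
ee_pos: [395.3, 259.4, 11.7]
orientation: [-3.137, -0.144, -0.003]
ft_force: [0.2, -0.3, 0.8]
width: 66.0
grasp_force: 0.0
```

Request:
apply_moves --targets '[[0.5, [0, 0, 0.06], [0, 0, 0]], [-1, [0, 0, 0], [0, 0, 0]], [-1, [0, 0, 0], [0, 0, 0]], [-1, [0, 0, 0], [0, 0, 0]], [-1, [0, 0, 0], [0, 0, 0]], [-1, [0, 0, -0.3], [0, 0, 0]], [-1, [0, 0, -0.7], [0, 0, 0]], [-1, [0, 0, -1], [0, 0, 0]]]'

```text
t: 25.42
ee_pos: [393.6, 258.7, 108.6]
orientation: [3.137, 0.145, -0.003]
ft_force: [0.3, 0.8, -0.8]
width: 49.7
grasp_force: 30.0
```

Request:
apply_moves --targets '[[-1, [0, 0, -0.2], [0, 0, 0]], [-1, [0, 0, 0], [0, 0, 0]]]'

```text
t: 25.68
ee_pos: [394.7, 259.4, 118.5]
orientation: [-3.137, -0.145, -0.003]
ft_force: [0.2, 0.6, -0.4]
width: 50.0
grasp_force: 30.0
```

Run:
```python
from bm import *
o=ctrl.get_obs(); print(o["width"],o["grasp_force"]); W=ctrl.get_image("wrist")
print([b for b in wboards(W,o,o["ee_pos"][2]+14) if 45<b[4]<60])
bowls()
go(454,-48,110,0,1)
```

```text
49.98477315500332 29.999799728393555
[(412.9, 262.7, 0.074, 86, 51)]
top steel [ 443.4 -196.8]
top white [ 594.8 -224.1]
top green [453.2 -49.4]
top yellow [639.5 -23.3]
scene steel [ 453.3 -216.4]
scene white [ 601.2 -209.5]
scene green [454.8 -46.2]
scene yellow [635.9 -24.6]
pos [394.3 259.2 117.3] q [0.6 0.4 2.  0.  0.7 2. ] shift total(units, start frame) [0.6 6.2 0.1] end frame [1.2 6.1 0.1] turn total [0.  0.  0.1] per row [0.6 6.2 0.1] [0.  0.  0.1]
```

Request:
apply_moves --targets '[[-1, [0, 0.4, 0], [0, 0, 0.059]], [-1, [0.2, 0.8, 0], [0, 0, 0]], [-1, [0.2, 0.9, 0], [0, 0, 0]], [-1, [0.2, 0.9, 0], [0, 0, 0]], [-1, [0.2, 0.9, 0], [0, 0, 0]], [-1, [0.2, 0.9, 0], [0, 0, 0]], [-1, [0.2, 0.9, 0], [0, 0, 0]], [-1, [0, 0.4, 0], [0, 0, 0]]]'

```text
t: 27.22
ee_pos: [456.9, -47.8, 117.8]
orientation: [3.141, -0.004, 0.001]
ft_force: [-0.1, 0.7, -1.2]
width: 49.5
grasp_force: 30.0
```

Request:
apply_moves --targets '[[-1, [0, 0, 0.2], [0, 0, 0]], [-1, [0, 0, 0], [0, 0, 0]], [-1, [0, 0, 0], [0, 0, 0]]]'

```text
t: 27.6
ee_pos: [455.9, -44.8, 107.4]
orientation: [-3.141, -0.001, 0.001]
ft_force: [-0.8, 0.3, -0.9]
width: 49.9
grasp_force: 30.0
```

Run:
```python
from bm import *
o=ctrl.get_obs(); print(o["width"],o["grasp_force"]); W=ctrl.get_image("wrist")
print([b for b in wboards(W,o,o["ee_pos"][2]+14) if 45<b[4]<60])
bowls()
go(454.2,-48.3,66+2,0,1)
```

```text
49.87156198723207 30.00004470348358
[(476.1, -46.5, 0.004, 89, 53)]
top white [ 594.2 -224.3]
top green [420.9 -85.9]
top yellow [640.1 -22.8]
scene steel [ 454.1 -217. ]
scene white [ 599.6 -209.3]
scene green [455.9 -45.3]
scene yellow [635.2 -25.3]
pos [456.2 -45.7 107.7] q [-0.1  0.4  2.1  0.   0.7  1.4] shift total(units, start frame) [-0.   0.1  0.8] end frame [-0.   0.1  0.8] turn total [-0. -0. -0.] per row [-0.   0.1  0.8] [-0. -0. -0.]
```

Request:
apply_moves --targets '[[-1, [-0.05, 0.05, 0.4], [0, 0, 0]], [-1, [0, 0, 0.25], [0, 0, 0]], [-1, [0, 0, 0.06], [0, 0, 0]], [-1, [0, 0, 0], [0, 0, 0]], [-1, [0, 0, 0], [0, 0, 0]]]'

```text
t: 28.78
ee_pos: [454.1, -48.2, 72.5]
orientation: [3.142, -0.001, 0.001]
ft_force: [-0.4, 0.1, -0.7]
width: 49.5
grasp_force: 30.0
```

Request:
apply_moves --targets '[[-1, [0, 0, 0.02], [0, 0, 0]], [-1, [0, 0, 0], [0, 0, 0]]]'

```text
t: 29.02
ee_pos: [453.8, -48.2, 71.3]
orientation: [3.142, -0.001, 0.001]
ft_force: [-0.4, 0.4, -0.7]
width: 49.7
grasp_force: 30.0
```

Request:
apply_moves --targets '[[-1, [0, 0, 0.02], [0, 0, 0]], [-1, [0, 0, 0], [0, 0, 0]]]'

```text
t: 29.28
ee_pos: [453.6, -48.2, 70.2]
orientation: [-3.142, 0.001, 0.0]
ft_force: [0.3, -0.2, -0.8]
width: 49.7
grasp_force: 30.0
```

Request:
apply_moves --targets '[[-1, [0, 0, 0.015], [0, 0, 0]], [-1, [0, 0, 0], [0, 0, 0]]]'

```text
t: 29.52
ee_pos: [453.6, -48.2, 69.4]
orientation: [-3.142, 0.001, 0.0]
ft_force: [-0.1, -0.2, -0.1]
width: 49.6
grasp_force: 30.0
```

Request:
apply_moves --targets '[[-1, [0, 0, 0.015], [0, 0, 0]], [-1, [0, 0, 0], [0, 0, 0]]]'

```text
t: 29.78
ee_pos: [453.6, -48.2, 68.6]
orientation: [-3.142, 0.001, 0.0]
ft_force: [0.5, 0.0, -0.4]
width: 49.6
grasp_force: 30.0
```

Request:
apply_moves --targets '[[-1, [0, 0, 0.015], [0, 0, 0]], [-1, [0, 0, 0], [0, 0, 0]]]'

```text
t: 30.02
ee_pos: [453.6, -48.2, 67.9]
orientation: [-3.142, 0.001, 0.0]
ft_force: [0.6, -0.6, 0.4]
width: 50.0
grasp_force: 30.0
```

Request:
apply_moves --targets '[[-1, [0, 0, 0.015], [0, 0, 0]], [-1, [0, 0, 0], [0, 0, 0]]]'

```text
t: 30.28
ee_pos: [453.7, -48.2, 67.5]
orientation: [3.142, -0.001, 0.0]
ft_force: [-1.5, -0.2, 5.5]
width: 49.7
grasp_force: 30.0
```

Request:
apply_moves --targets '[[0.2, [0, 0, -0.005], [0, 0, 0]], [0.4, [0, 0, 0], [0, 0, 0]], [0.6, [0, 0, 0], [0, 0, 0]], [0.8, [0, 0, 0], [0, 0, 0]], [0.8, [0, 0, 0], [0, 0, 0]], [0.8, [0, 0, -0.3], [0, 0, 0]], [0.8, [0, 0, -0.8], [0, 0, 0]], [0.8, [0, 0, -0.8], [0, 0, 0]]]'

```text
t: 31.28
ee_pos: [453.4, -48.1, 164.2]
orientation: [-3.142, 0.001, 0.0]
ft_force: [0.6, 0.4, 0.2]
width: 79.1
grasp_force: 0.0
```

Request:
apply_moves --targets '[[0.5, [0.2, -0.8, 0], [0, 0, -0.044]], [0.5, [0, 0, 0], [0, 0, 0]]]'

```text
t: 31.52
ee_pos: [464.6, -6.9, 164.0]
orientation: [3.14, 0.112, 0.004]
ft_force: [0.1, 0.6, -0.5]
width: 66.5
grasp_force: 0.0
```

Run:
```python
from h import *
S=ctrl.get_image("scene")["pixels"]; W=ctrl.get_image("wrist")["pixels"]
cv2.imwrite("pics/p3.png",np.hstack([cv2.resize(S[140:340,120:420],(400,267)),cv2.resize(W,(400,300))[:267]]))
go(526,378,150,.07,14)
```

```text
pos [463.5  -8.1 162.9] q [-0.04  0.28  2.02 -0.    0.84  1.46] shift total(units, start frame) [ 1.78 -7.62  0.26] end frame [ 1.79 -7.62  0.26] turn total [ 0. -0. -0.] per row [ 0.127 -0.544  0.018] [ 0. -0. -0.]
```

View pics/p3.png

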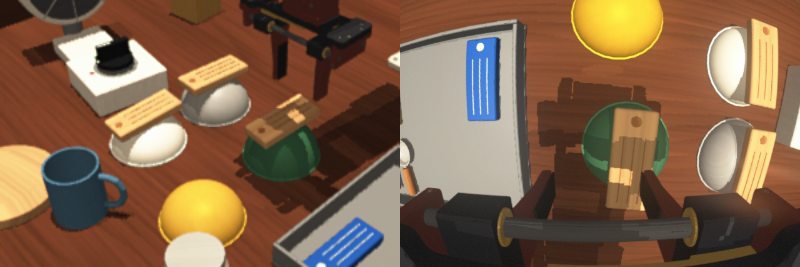

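Request:
apply_moves --targets '[[0.4, [0.2, -0.85, 0], [0, 0, 0]], [0.4, [0.2, -0.85, 0], [0, 0, 0]], [0.4, [0.2, -0.85, 0], [0, 0, 0]], [0.4, [0.2, -0.85, 0], [0, 0, 0]], [0.4, [0.2, -0.85, 0], [0, 0, 0]], [0.4, [0.2, -0.85, 0], [0, 0, 0]], [0.4, [0.2, -0.85, 0], [0, 0, 0]], [0.4, [0.2, -0.85, 0], [0, 0, 0]]]'

```text
t: 32.62
ee_pos: [520.3, 336.7, 162.0]
orientation: [3.139, 0.106, -0.002]
ft_force: [-0.0, 0.3, 0.0]
width: 61.6
grasp_force: 0.0
```

Request:
apply_moves --targets '[[0.4, [0.18, -0.82, 0.3], [0, 0, 0]], [0.4, [0, 0, 0], [0, 0, 0]], [0.4, [0, 0, 0], [0, 0, 0]]]'

```text
t: 33.0
ee_pos: [526.0, 376.6, 146.9]
orientation: [3.138, 0.107, -0.002]
ft_force: [-0.6, -1.1, 0.4]
width: 61.7
grasp_force: 0.0
```

Run:
```python
from h import *
o=ctrl.get_obs(); W=ctrl.get_image("wrist"); cv2.imwrite("pics/w4.png",W["pixels"])
print([b for b in wboards(W,o) if 90<b[3]<150],o["width"])
go(526.5,378,8,.07,1)
```

```text
[(527.6, 379.3, 0.067, 120, 50)] 61.6530485835735
pos [526.2 376.4 147.2] q [ 0.6   0.54  1.63 -0.    0.97  2.11] shift total(units, start frame) [ 0.01 -0.03  2.78] end frame [ 0.01 -0.03  2.78] turn total [ 0.001  0.001 -0.002] per row [ 0.011 -0.034  2.785] [ 0.001  0.001 -0.002]
```

View pics/w4.png

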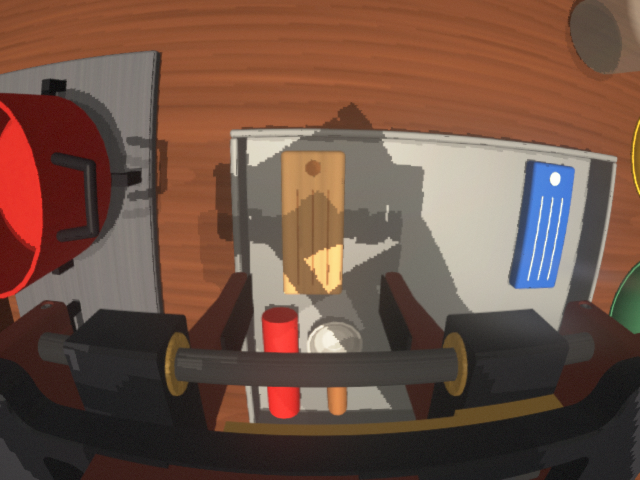

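Request:
apply_moves --targets '[[0.4, [0.02, -0.05, 0.6], [0, 0, 0]], [0.4, [0, 0, 0.9], [0, 0, 0]], [0.4, [0, 0, 0.8], [0, 0, 0]], [0.4, [0, 0, 0.35], [0, 0, 0]], [0.4, [0, 0, 0.08], [0, 0, 0]], [0.4, [0, 0, 0], [0, 0, 0]], [0.4, [0, 0, 0], [0, 0, 0]]]'

```text
t: 33.92
ee_pos: [528.1, 381.2, 12.5]
orientation: [-3.138, -0.108, -0.003]
ft_force: [-0.5, 0.7, -0.3]
width: 61.7
grasp_force: 0.0
```

Request:
apply_moves --targets '[[0.4, [-0.01, 0.03, 0.08], [0, 0, 0]], [-1, [0, 0, 0], [0, 0, 0]], [-1, [0, 0, 0], [0, 0, 0]], [-1, [0, 0, 0], [0, 0, 0]], [-1, [0, 0, 0], [0, 0, 0]], [-1, [0, 0, -0.3], [0, 0, 0]], [-1, [0, 0, -0.7], [0, 0, 0]], [-1, [0, 0, -1], [0, 0, 0]]]'

```text
t: 34.92
ee_pos: [526.1, 378.6, 107.5]
orientation: [3.139, 0.108, -0.003]
ft_force: [0.6, 0.5, 0.6]
width: 49.7
grasp_force: 30.0
```

Request:
apply_moves --targets '[[-1, [0, 0, -0.2], [0, 0, 0]], [-1, [0, 0, 0], [0, 0, 0]], [-1, [0, 0, 0], [0, 0, 0]]]'

```text
t: 35.3
ee_pos: [525.8, 378.4, 115.5]
orientation: [3.138, 0.108, -0.003]
ft_force: [0.1, -0.9, -0.8]
width: 49.8
grasp_force: 30.0
```

Run:
```python
from bm import *
o=ctrl.get_obs(); print(o["width"],o["grasp_force"]); W=ctrl.get_image("wrist")
print([b for b in wboards(W,o,o["ee_pos"][2]+14) if 45<b[4]<60])
bowls()
go(638,-24,110,0,1)
```

```text
49.76011600984447 29.990394115447998
[(544.2, 381.6, 0.059, 86, 53)]
top white [ 594.7 -224.2]
top green [453.7 -92.4]
top yellow [639.6 -22.9]
scene steel [ 453.2 -216.1]
scene white [ 600.5 -210.8]
scene green [461.8 -37.2]
scene yellow [635.8 -25.3]
pos [526.8 379.  116.8] q [0.6 0.6 1.6 0.  0.9 2.1] shift total(units, start frame) [1.7 8.2 0.1] end frame [2.2 8.1 0.1] turn total [0. 0. 0.] per row [1.7 8.2 0.1] [0. 0. 0.]
```

Request:
apply_moves --targets '[[-1, [0, 0.5, 0], [0, 0, 0.044]], [-1, [0.2, 0.9, 0], [0, 0, 0]], [-1, [0.2, 0.9, 0], [0, 0, 0]], [-1, [0.2, 0.9, 0], [0, 0, 0]], [-1, [0.2, 0.9, 0], [0, 0, 0]], [-1, [0.2, 0.9, 0], [0, 0, 0]], [-1, [0.3, 0.9, 0], [0, 0, 0]], [-1, [0.3, 0.9, 0], [0, 0, 0]]]'

```text
t: 36.85
ee_pos: [608.0, 36.3, 117.1]
orientation: [3.141, -0.005, -0.0]
ft_force: [0.7, -0.3, -0.9]
width: 49.7
grasp_force: 30.0
```

Request:
apply_moves --targets '[[-1, [0.3, 0.9, 0], [0, 0, 0]], [-1, [0.3, 0.4, 0], [0, 0, 0]], [-1, [0, 0, 0.2], [0, 0, 0]], [-1, [0, 0, 0], [0, 0, 0]], [-1, [0, 0, 0], [0, 0, 0]]]'

```text
t: 37.48
ee_pos: [637.5, -24.6, 106.6]
orientation: [-3.141, -0.001, 0.002]
ft_force: [-0.0, 0.2, 0.0]
width: 49.8
grasp_force: 30.0
```

Run:
```python
from bm import *
o=ctrl.get_obs(); print(o["width"],o["grasp_force"]); W=ctrl.get_image("wrist")
print([b for b in wboards(W,o,o["ee_pos"][2]+14) if 45<b[4]<60])
bowls()
go(637.2,-24,54+2,0,1)
```

```text
49.77943865897922 29.99047189950943
[]
top white [ 586.5 -203.5]
scene steel [ 403.2 -218.3]
scene white [ 606.8 -213.2]
scene green [462.6 -34. ]
scene yellow [635.6 -24.1]
pos [638.3 -25.9 107. ] q [-0.1  0.6  1.7  0.   0.9  1.5] shift total(units, start frame) [-0. -0.  1.] end frame [-0. -0.  1.] turn total [-0. -0. -0.] per row [-0. -0.  1.] [-0. -0. -0.]
```

Request:
apply_moves --targets '[[-1, [-0.01, -0.02, 0.4], [0, 0, 0]], [-1, [0, 0, 0.4], [0, 0, 0]], [-1, [0, 0, 0.12], [0, 0, 0]], [-1, [0, 0, 0], [0, 0, 0]], [-1, [0, 0, 0], [0, 0, 0]]]'

```text
t: 38.65
ee_pos: [638.2, -25.0, 61.2]
orientation: [3.142, -0.001, 0.001]
ft_force: [-0.1, -0.5, -1.4]
width: 50.0
grasp_force: 30.0
```

Request:
apply_moves --targets '[[-1, [0, 0, 0.02], [0, 0, 0]], [-1, [0, 0, 0], [0, 0, 0]]]'

```text
t: 38.9
ee_pos: [638.0, -24.9, 60.3]
orientation: [3.142, -0.001, 0.001]
ft_force: [-0.0, 0.1, -1.0]
width: 50.2
grasp_force: 30.0
```

Request:
apply_moves --targets '[[-1, [0, 0, 0.02], [0, 0, 0]], [-1, [0, 0, 0], [0, 0, 0]]]'

```text
t: 39.15
ee_pos: [637.8, -24.9, 59.0]
orientation: [3.142, -0.001, 0.0]
ft_force: [-0.9, -0.0, -1.1]
width: 49.9
grasp_force: 30.0
```

Request:
apply_moves --targets '[[-1, [0, 0, 0.02], [0, 0, 0]], [-1, [0, 0, 0], [0, 0, 0]]]'

```text
t: 39.4
ee_pos: [637.7, -24.9, 57.8]
orientation: [-3.142, 0.001, 0.0]
ft_force: [0.6, -0.5, -1.1]
width: 50.1
grasp_force: 30.0
```

Request:
apply_moves --targets '[[-1, [0, 0, 0.015], [0, 0, 0]], [-1, [0, 0, 0], [0, 0, 0]]]'

```text
t: 39.65
ee_pos: [637.7, -24.9, 57.1]
orientation: [-3.142, 0.001, 0.0]
ft_force: [-0.1, -1.0, -0.3]
width: 49.7
grasp_force: 30.0
```

Request:
apply_moves --targets '[[-1, [0, 0, 0.015], [0, 0, 0]], [-1, [0, 0, 0], [0, 0, 0]]]'

```text
t: 39.9
ee_pos: [637.7, -24.9, 56.4]
orientation: [-3.142, 0.001, 0.0]
ft_force: [0.1, 0.6, -0.7]
width: 49.8
grasp_force: 30.0
```

Request:
apply_moves --targets '[[-1, [0, 0, 0.015], [0, 0, 0]], [-1, [0, 0, 0], [0, 0, 0]]]'

```text
t: 40.15
ee_pos: [637.7, -24.9, 55.6]
orientation: [-3.142, 0.001, 0.0]
ft_force: [0.0, -0.2, -0.6]
width: 49.6
grasp_force: 30.0
```

Request:
apply_moves --targets '[[-1, [0, 0, 0.01], [0, 0, 0]], [-1, [0, 0, 0], [0, 0, 0]]]'

```text
t: 40.4
ee_pos: [637.8, -24.9, 55.1]
orientation: [-3.142, 0.001, 0.0]
ft_force: [-0.1, 0.8, -0.8]
width: 49.9
grasp_force: 30.0
```

Request:
apply_moves --targets '[[-1, [0, 0, 0.015], [0, 0, 0]], [-1, [0, 0, 0], [0, 0, 0]]]'

```text
t: 40.65
ee_pos: [637.8, -25.0, 54.7]
orientation: [-3.142, 0.001, -0.0]
ft_force: [-1.3, 0.1, 2.9]
width: 49.6
grasp_force: 30.0
```

Request:
apply_moves --targets '[[0.2, [0, 0, 0], [0, 0, 0]], [0.4, [0, 0, 0], [0, 0, 0]], [0.6, [0, 0, 0], [0, 0, 0]], [0.8, [0, 0, 0], [0, 0, 0]], [0.8, [0, 0, 0], [0, 0, 0]], [0.8, [0, 0, -0.3], [0, 0, 0]], [0.8, [0, 0, -0.8], [0, 0, 0]], [0.8, [0, 0, -1], [0, 0, 0]]]'

```text
t: 41.65
ee_pos: [637.2, -24.9, 160.6]
orientation: [-3.141, 0.001, 0.002]
ft_force: [-0.4, 0.5, -0.1]
width: 79.0
grasp_force: 0.0
```

Request:
apply_moves --targets '[[0.8, [-0.8, 0, -0.5], [0, 0, 0]], [0.8, [-1, 0, 0], [0, 0, 0]], [0.8, [-1, 0, 0], [0, 0, 0]], [0.8, [-1, 0, 0], [0, 0, 0]], [0.8, [0, 0, 0], [0, 0, 0]]]'

```text
t: 42.28
ee_pos: [444.4, -24.7, 185.0]
orientation: [-3.141, 0.001, 0.002]
ft_force: [0.4, -0.5, -0.1]
width: 79.2
grasp_force: 0.0
```

Run:
```python
from h import *
T=ctrl.get_image("top"); S=ctrl.get_image("scene")["pixels"]
cv2.imwrite("pics/p4.png",np.hstack([cv2.resize(S[140:340,120:420],(400,267)),cv2.resize(T["pixels"][120:320,250:550],(400,267))]))
for l in ("timer_grip","set_mark"):
    r=ctrl.pinpoint(l,"top"); print(l,[(np.round(q["xy"],1),round(q["score"],2)) for q in r[:2]])
o=ctrl.get_obs();W=ctrl.get_image("wrist");print(o["ee_pos"],[b for b in wboards(W,o,74) if 45<b[4]<65])
```

```text
timer_grip [(array([490.6, 203.2]), 0.85)]
set_mark [(array([505. , 198.2]), 0.78), (array([250. , 115.8]), 0.65)]
[449.69582975 -24.95704966 185.28263046] [(277.6, -104.5, -1.569, 96, 50)]
```

View pics/p4.png

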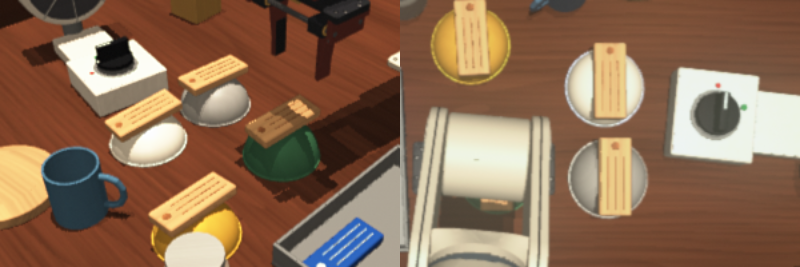

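All four boards are balanced in the scene and top views. Next I'll measure the knob and check the board centring from near the dryer.

Request:
apply_moves --targets '[[0, [0, 0.9, 0], [0, 0, 0]], [0, [0, 1, 0], [0, 0, 0]], [0, [0, 1, 0], [0, 0, 0]], [0, [0.2, 1, 0], [0, 0, 0]], [0, [0.2, 1, 0], [0, 0, 0]], [0, [0.2, 1, 0], [0, 0, 0]], [0, [0.2, 1, 0], [0, 0, 0]], [0, [0, 0.5, 0], [0, 0, 0]]]'

```text
t: 43.52
ee_pos: [488.5, -397.7, 183.9]
orientation: [3.141, -0.003, 0.001]
ft_force: [0.3, 0.1, -0.0]
width: 44.1
grasp_force: 0.0
```

Request:
apply_moves --targets '[[0, [0, 0, 0], [0, 0, 0]], [0, [0, 0, 0], [0, 0, 0]]]'

```text
t: 43.78
ee_pos: [487.3, -393.6, 184.0]
orientation: [-3.14, 0.0, 0.002]
ft_force: [0.1, 0.6, 0.4]
width: 44.1
grasp_force: 0.0
```

```bash
cat > knob.py <<'E'
from bm import *
o=ctrl.get_obs();W=ctrl.get_image("wrist");T=ctrl.get_image("top")
def dots(im):
    hsv=cv2.cvtColor(im["pixels"],cv2.COLOR_BGR2HSV); out={}
    for n,rs in dict(red=[((0,130,90),(8,255,255)),((172,130,90),(180,255,255))],green=[((45,100,50),(85,255,255))]).items():
        m=sum(cv2.inRange(hsv,*r) for r in rs).astype(np.uint8)
        k,l,st,c=cv2.connectedComponentsWithStats(m); out[n]=[(c[i],int(st[i,4])) for i in range(1,k) if 6<=st[i,4]<250]
    return out
for name,f,im in (("top",lambda p,z:onplane(T,p,z),T),("wrist",lambda p,z:wplane(W,p,o,z),W)):
    d=dots(im)
    for n in d:
        for c,a in d[n]:
            q=f(c,50)
            if 480<q[0]<640 and -480<q[1]<-320: print(name,n,c,a,q[:2])
    for q in ctrl.pinpoint("timer_grip",name)[:1]: print(name,"grip",q["xy"],f(q["xy"],92)[:2],round(q["score"],2))
    for q in ctrl.pinpoint("set_mark",name)[:1]: print(name,"mark",f(q["xy"],50)[:2],round(q["score"],2))
for n,z in (("steel",66),("white",58),("yellow",62),("green",74)):
    print(n,[b for b in boards(T,z) if np.hypot(b[0]-G[n][0],b[1]-G[n][1])<40])
print(o["ee_pos"])
cv2.imwrite("pics/k1.png",W["pixels"])
E
python3 knob.py
```

```text
top green [507.5 200. ] 6 [ 557.6 -437.7]
top grip [490.7, 197.9] [ 556.  -389.4] 0.92
top mark [ 558.6 -431.8] 0.86
wrist red [319.7  94.7] 63 [ 592.6 -396.3]
wrist green [370.8 138.4] 91 [ 558.3 -436.8]
wrist grip [310.6, 156.0] [ 546.2 -389.7] 0.62
wrist mark [ 559.5 -437.3] 0.65
steel []
white []
yellow []
green []
[ 487.3 -393.6  184. ]
```

View pics/k1.png

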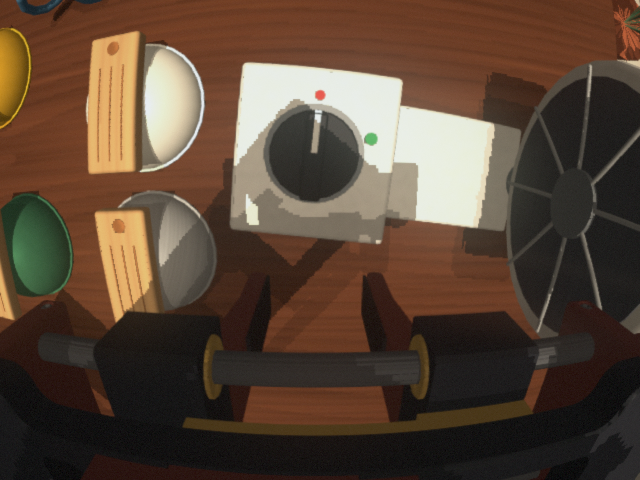

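The red dot is at (320,95) and the green dot at (371,139). Their spacing of 53.1 mm matches the expected chord, which puts the knob axis at (545.9,-391.5) and the bar yaw at −0.10. Checking board centring and planning the approach.

```bash
cat > bc.py <<'E'
from bm import *
for cam in ("top","scene"):
    im=ctrl.get_image(cam); ms=[maskmom(m["region"]) for m in ctrl.masks_of("board1",cam) if m["score"]>.2]
    for n,h in BH.items():
        g=(*G[n],h+8); c=[v for v in ms if np.linalg.norm(v-proj(im,g))<25]
        for v in c: print(cam,n,fit2(im,v,lambda x,y,z:box(x,y,z,0),g,h+8)-np.array(G[n]))
E
python3 bc.py; python3 -c "
from h import *
go(545.9,-391.5,140,-.102,1);go(545.9,-391.5,80,-.102,1)"
```

```text
top steel [-0.5 -0.3]
top white [ 0.1 -0.1]
top green [-0.8  1.3]
top yellow [24.5 16.4]
scene steel [-1.2  1.6]
scene white [0.8 2.9]
scene green [0.3 4.2]
scene yellow [25.  18.5]
pos [ 487.7 -394.7  184.5] q [-0.7   0.47  1.65 -0.    1.02  0.87] shift total(units, start frame) [ 1.16 -0.06  0.89] end frame [ 1.15 -0.18  0.89] turn total [ 0.    -0.     0.065] per row [ 1.165 -0.064  0.891] [ 0.    -0.     0.065]
pos [ 487.7 -394.7  184.5] q [-0.7   0.47  1.65 -0.    1.02  0.87] shift total(units, start frame) [ 1.16 -0.06  2.09] end frame [ 1.15 -0.18  2.09] turn total [ 0.    -0.     0.065] per row [ 1.165 -0.064  2.091] [ 0.    -0.     0.065]
```

The board on the yellow bowl is now about 30 mm from where I placed it. That looks like the announced knock, so I'll look.

Run:
```python
from bm import *
T=ctrl.get_image("top"); S=ctrl.get_image("scene")
cv2.imwrite("pics/y1.png",np.hstack([cv2.resize(S["pixels"][230:350,200:340],(400,343)),cv2.resize(T["pixels"][110:230,250:390],(400,343))]))
hsv=cv2.cvtColor(T["pixels"],cv2.COLOR_BGR2HSV)
bowls()
```

```text
top steel [ 448.2 -192.5]
top white [ 587.5 -201.3]
top green [453.2 -92. ]
top yellow [662.   -5.3]
scene steel [ 452.4 -217.5]
scene white [ 599.7 -210.4]
scene green [461.  -37.6]
scene yellow [664.7   2.3]
```

View pics/y1.png

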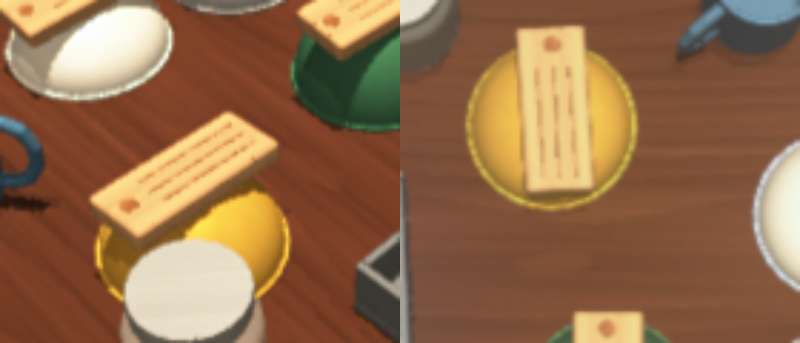

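The bowl slid with the board still balanced on it. In the top crop the rim is centred near (552,126) and the board near (555,110). I'll check the offset numerically.

```bash
python3 - <<'E'
from bm import *
T=ctrl.get_image("top")
s=400/140; f=lambda u,v:(250+(u-400)/s,110+v/(343/120))
rim=onplane(T,f(552,126),0)[:2]
h=np.float64([f(*p) for p in [(517,29),(583,27),(592,188),(527,191)]])
print("bowl by rim",rim,"board top face",np.mean([onplane(T,p,70)[:2] for p in h],0))
c=[onplane(T,p,70)[:2] for p in h]; print("len",np.linalg.norm(c[0]-c[3]),np.linalg.norm(c[1]-c[2]))
E
python3 bc.py | grep yellow
```

```text
bowl by rim [662.7  -7.6] board top face [660.9  -9.8]
len 119.07985909965456 118.4017860925996
top yellow [23.6 16. ]
scene yellow [23.5 17.9]
```

Request:
apply_moves --targets '[[0, [0.6, 0, 0], [0, 0, 0.065]], [0, [0.55, -0.18, 0.4], [0, 0, 0]], [0, [0, 0, 0.45], [0, 0, 0]], [0, [0, 0, 0], [0, 0, 0]], [0, [0, 0, 0], [0, 0, 0]]]'

```text
t: 45.75
ee_pos: [546.0, -389.0, 142.6]
orientation: [3.137, -0.161, 0.001]
ft_force: [0.4, 0.6, 0.7]
width: 44.0
grasp_force: 0.0
```

```bash
python3 -c "
from h import *
go(545.9,-391.5,80,-.102,1)"
```

```text
pos [ 546.  -389.   142.6] q [-0.64  0.58  1.58 -0.    0.99  1.04] shift total(units, start frame) [0.   0.05 1.25] end frame [0.   0.05 1.25] turn total [ 0. -0. -0.] per row [0.003 0.049 1.252] [ 0. -0. -0.]
```

The board on the yellow bowl is within 3 mm of the crown and level. Going down to the knob.

Request:
apply_moves --targets '[[0, [0, 0.04, 0.5], [0, 0, 0]], [0, [0, 0, 0.5], [0, 0, 0]], [0, [0, 0, 0.2], [0, 0, 0]], [0, [0, 0, 0], [0, 0, 0]], [0, [0, 0, 0], [0, 0, 0]]]'

```text
t: 46.38
ee_pos: [546.3, -391.3, 83.3]
orientation: [3.136, -0.161, 0.003]
ft_force: [-0.2, 0.2, 0.4]
width: 43.9
grasp_force: 0.0
```

Request:
apply_moves --targets '[[0, [0, 0, 0.05], [0, 0, 0]], [-1, [0, 0, 0], [0, 0, 0]], [-1, [0, 0, 0], [0, 0, 0]], [-1, [0, 0, 0], [0, 0, 0]], [-1, [0, 0, 0], [0, 0, 0]], [-1, [0, 0, 0], [0, 0, 0]]]'

```text
t: 47.12
ee_pos: [545.7, -391.4, 79.6]
orientation: [3.137, -0.161, 0.001]
ft_force: [-1.4, -4.8, -0.8]
width: 13.8
grasp_force: 30.0
```

Request:
apply_moves --targets '[[-1, [0, 0, 0.07], [0, 0, 0]], [-1, [0, 0, 0.06], [0, 0, 0]], [-1, [0, 0, 0], [0, 0, 0]], [-1, [0, 0, 0], [0, 0, 0]]]'

```text
t: 47.62
ee_pos: [545.7, -391.4, 73.3]
orientation: [3.137, -0.161, 0.001]
ft_force: [-3.3, -4.1, 4.4]
width: 13.8
grasp_force: 30.0
```

Request:
apply_moves --targets '[[-1, [0, 0, 0], [0, 0, 0.09]], [-1, [0, 0, 0], [0, 0, 0.1]], [-1, [0, 0, 0], [0, 0, 0.1]], [-1, [0, 0, 0], [0, 0, 0.1]], [-1, [0, 0, 0], [0, 0, 0]]]'

```text
t: 48.25
ee_pos: [546.0, -391.0, 73.3]
orientation: [2.943, -1.098, 0.001]
ft_force: [-2.2, -3.9, 4.8]
width: 13.8
grasp_force: 30.0
```

Request:
apply_moves --targets '[[-1, [0, 0, 0], [0, 0, 0.1]], [-1, [0, 0, 0], [0, 0, 0.1]], [-1, [0, 0, 0], [0, 0, 0.1]], [-1, [0, 0, 0], [0, 0, 0.07]], [-1, [0, 0, 0], [0, 0, 0]], [-1, [0, 0, 0], [0, 0, 0]]]'

```text
t: 49.0
ee_pos: [546.3, -390.8, 73.2]
orientation: [-2.507, 1.892, -0.002]
ft_force: [0.8, -1.7, 5.1]
width: 13.7
grasp_force: 30.0
```

Turned 1.19 rad with the knob still pressed. I'll let it rise, then release it.

Request:
apply_moves --targets '[[-1, [0, 0, -0.07], [0, 0, 0]], [-1, [0, 0, -0.06], [0, 0, 0]], [-1, [0, 0, 0], [0, 0, 0]], [-0.3, [0, 0, 0], [0, 0, 0]], [0, [0, 0, 0], [0, 0, 0]], [0, [0, 0, 0], [0, 0, 0]], [0, [0, 0, -0.5], [0, 0, 0]], [0, [0, 0, -1], [0, 0, 0]]]'

```text
t: 50.0
ee_pos: [543.9, -389.4, 152.6]
orientation: [2.504, -1.897, -0.01]
ft_force: [-0.1, -0.9, 0.5]
width: 43.6
grasp_force: 0.0
```

Request:
apply_moves --targets '[[0, [-0.6, 0, -1], [0, 0, 0]], [0, [0, 0.9, 0], [0, 0, 0]], [0, [0, 0.9, 0], [0, 0, 0]], [0, [0, 0, 0], [0, 0, 0]]]'

```text
t: 50.5
ee_pos: [448.3, -386.3, 204.5]
orientation: [2.502, -1.9, -0.003]
ft_force: [0.9, 0.3, -0.2]
width: 43.9
grasp_force: 0.0
```

```bash
python3 - <<'E'
from h import *
T=ctrl.get_image("top")["pixels"]; S=ctrl.get_image("scene")["pixels"]; W=ctrl.get_image("wrist")["pixels"]
cv2.imwrite("pics/f.png",np.vstack([np.hstack([cv2.resize(S[120:360,100:420],(400,300)),cv2.resize(W,(400,300))]),np.hstack([cv2.resize(T[110:290,270:510],(400,300)),cv2.resize(T[150:250,430:563],(400,300))])]))
print(ctrl.get_obs()["t"],ctrl.get_obs()["ee_pos"])
E
python3 bc.py
```

```text
50.65 [ 451.58152452 -386.29849857  204.52813033]
top steel [-0.5 -0.3]
top white [1.4 0.3]
top green [-0.5  1.5]
top yellow [24.3 16.3]
scene steel [0.3 3.1]
scene white [-0.7  2.9]
scene white [33.1 69.3]
scene green [0.7 4.3]
scene yellow [24.8 18.5]
```

View pics/f.png

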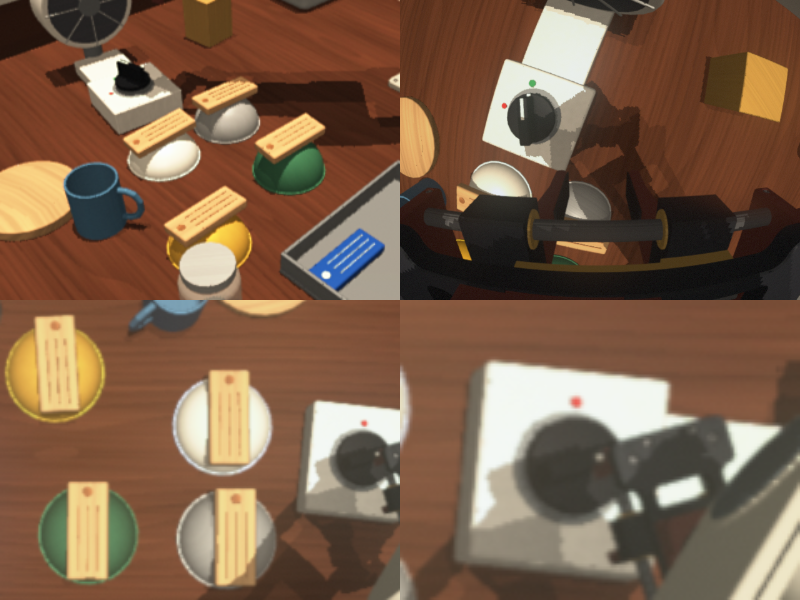

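All four boards are level and the blue board is still in the crate. The knob pointer, at about (523,107), sits near the green dot, so I'll measure its angle.

Run:
```python
from h import *
o=ctrl.get_obs();W=ctrl.get_image("wrist");p=W["pixels"]
cv2.imwrite("pics/k2.png",cv2.resize(p[110:290,130:370],(800,600),interpolation=cv2.INTER_CUBIC))
g=cv2.cvtColor(p,cv2.COLOR_BGR2GRAY); hsv=cv2.cvtColor(p,cv2.COLOR_BGR2HSV)
m=np.zeros_like(g); m[150:205,180:215]=(g[150:205,180:215]>130)*255
k,l,st,c=cv2.connectedComponentsWithStats(m)
for i in range(1,k):
    if st[i,4]>15:
        pts=np.float32([wplane(W,(x,y),o,99)[:2] for y,x in np.argwhere(l==i)])
        v=cv2.fitLine(pts,cv2.DIST_L2,0,.01,.01).ravel(); print(st[i],c[i],v,np.arctan2(v[1],v[0]),pts.mean(0),np.ptp(pts,0))
```

```text
[180 150  15  12  90] [184.67777778 153.38888889] [   0.7574209    0.6529269  562.3041    -419.9302   ] 0.71144235 [ 562.304  -419.9302] [10.967712 10.574127]
[203 150   7   4  25] [205.92 151.32] [ 9.6109319e-01  2.7622443e-01  5.4626172e+02 -4.2523663e+02] 0.27986348 [ 546.2618  -425.23663] [4.892517 3.053009]
[192 157   8  34 196] [195.58163265 173.34183673] [ 2.7158061e-01 -9.6241570e-01  5.5042438e+02 -4.0730576e+02] -1.2957613 [ 550.42444 -407.3057 ] [10.258362 24.633667]
```

View pics/k2.png

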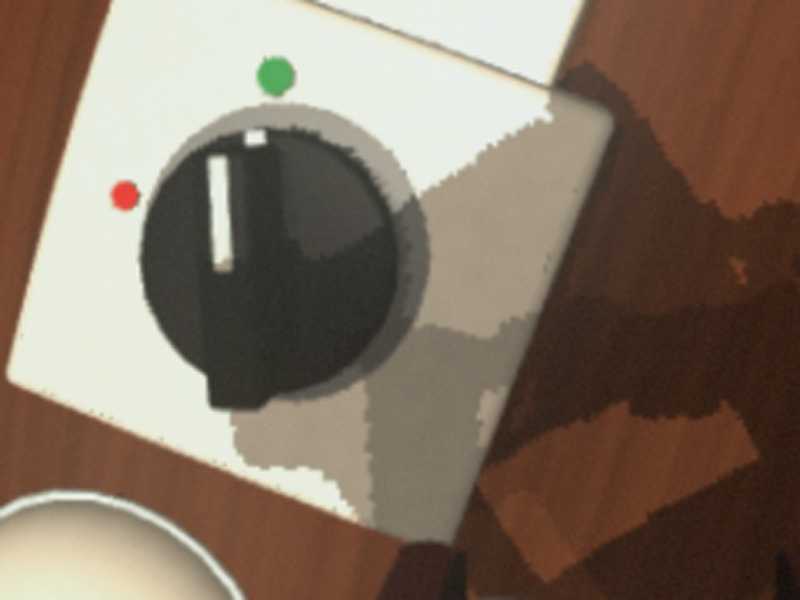

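The pointer's yaw is −1.296, against −1.303 for the green dot, so the timer is at about 1.19 rad with the knob up and nothing touched. Handing in.

```bash
python3 -c "
from workcell import ctrl
print(ctrl.close_job())"
```

```text
the job is handed in; nothing more can be done
None
```

The job is handed in: all four bamboo boards were level and centred on their own bowls, the timer read about 1.19 rad (green dot) with the knob up, and the blue board was still in the crate; no verdict came back.

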